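# Put a swaging punch back in the paddle-latched van toolbox

### The job

Put the loose steel swaging punch away in the toolbox. Pull up the recessed paddle in the lid to trip its latch, raise the lid until it stands well up, and press the punch fully home in the empty spring clip that keeps the row in size order; then shut the lid until its latch has caught. Leave the other things on the bench where they lie.

Things in the scene. Friction and masses are not known exactly. Their poses are not given: they have to be found in the camera images.
- toolbox: Low aluminium toolbox, fixed, 214 (x) x 300 (y) x 116 mm high shut; rim at 110 mm, walls 2.5 mm. Lid with tread-plate pattern, opening away from the robot. Origin on the bench; box x -108..106, y -150..150 mm; -x its front (latch), +x its hinge side, +y its left end. Inside, a black floor 40 mm above the bench bears two cross rails with one row of four clip places, clip_a to clip_d.
- lid (a joint): Angle of the lid (rad): 0 shut, grows as its front rises, stop at 1.7. A stiff hinge holds it at any angle; raising it takes about 8 N, lowering it 1 to 5 N near the front. While latched it cannot rise above about 0.02. The lid is 307 mm wide, 4 mm thick, 218 mm from hinge to front, with an 18 mm skirt turned down along front and sides; 0.4 kg.
- lid_hinge (a point): Point on the lid's hinge axis at its middle, 107 mm behind (+x of) the toolbox's origin and 112 mm above the bench; the axis runs along the box's y. The point's axes turn with the lid; shut, they are those of the box.
- lid_front_edge (a point): Middle of the lid's front edge on its outer (upper) face: 218.5 mm in front of and 4 mm above the hinge axis when shut. Shutting: the latch catches by itself when the lid is pushed down to 0 (about 6 to 10 N on the front part, anywhere beside or before the paddle's dish); the paddle then lies home again.
- paddle (a joint): Angle of the steel paddle in the lid, relative to the lid (rad): 0 home in its dish, grows as its rear edge is pulled up, stop at 0.6. A spring returns it (2 N at the lip to start, 5 N at the stop). From about 0.3 the hook under it is clear of the striker roller in the box's front wall and the lid can rise; the paddle may be let go once the lid is up by 0.2 rad.
- paddle_hinge (a point): Point on the paddle's pivot at its middle, 94 mm in front of the toolbox's origin, 104 mm above the bench with the lid shut (201 mm in front of and 8 mm below the lid's hinge); the pivot runs along the box's y.
- paddle_lip (a point): Middle of the top of the paddle's upturned pull lip, 38 mm behind and 15 mm above the pivot; shut: 119 mm above the bench. Lip along the box's y, 90 mm wide, 4 mm thick, upright at rest, 7 mm thick rolled bead on top. Dish round it 96 x 116 mm: 42 mm free before the lip (paddle's plate 17 mm below the lip's top), 48 mm behind it (floor 27 mm below). The point's axes turn with lid and paddle.
- punch: The loose swaging punch, a turned steel bar lying on the bench left of the toolbox: shank 20 mm in diameter and 115 mm long with fine grooves round its middle, then a nose 13 mm in diameter and 30 mm long at +x; 0.15 to 0.31 kg. Origin on its axis at the middle of the shank; x along it.
- clip_a (a point): Leftmost clip place; holds the thinnest punch (16 mm), fixed. All clip points have the toolbox's axes and lie 50 mm above the bench on the level of the rail tops, 12 mm in front of the toolbox's origin, at its y = 96, 32, -32, -96 mm. Punches lie along the box's x across both rails (each 18 mm wide, 36 mm before and behind the points).
- clip_b (a point): Second clip place, empty. The 20 mm punch at home rests on both rails, its axis 10 mm above this point, the middle of its shank over the point. Spring jaws stand 29..43 mm before and behind the point, 26 mm tall, flared on top; between them the punch is free to grip. About 6 to 15 N straight down snaps it in. Its nose may point either way.
- clip_c (a point): Third clip place from the left; holds the thickest punch (24 mm), fixed.
- clip_d (a point): Rightmost clip place, empty, like clip_b; it is for a still thicker punch that is not here.
- tube_cutter: Blue screw tube cutter, 114 mm long, lying right of the toolbox: leave it there. Origin under its middle.
- marker: Black felt marker, 131 mm long, lying in front of the toolbox's left end: leave it there.
Things that resemble listed ones, but are neither listed nor needed, are in the scene too. What is shaped like the punch but pink or turquoise is not meant.

How it is judged:
By the outcome, as a careful person would: the job done as asked, in the order asked, and still so for the second after the job is handed in, with the robot touching nothing.
It also fails if it takes over 72 s, if anything falls off the work surface, if the arm or the gripper's body presses on something with over 40 N, if the wrist force passes 120 N, or if a joint passes its speed limit or range.

### The arm

A 7-joint arm with a two-finger parallel gripper is mounted at the origin on a cart in front of the work surface, level with it; the furniture and walls round the work are solid. World frame = base frame: x ahead of the robot, y to its left, z up, the work surface at z = 0. Lengths are in m, angles in rad, forces in N, time in s.
With the tool pointing down it reaches from about 0.4 to 0.85 m from the base axis. Payload 4.4 kg.
Tool frame: the origin (TCP) lies midway between the tips of the shut fingers; the grasp point (between the pads) lies 19 mm behind it; z points along the fingers, y is the direction in which the jaws open and shut (so a half turn about z gives the same grasp; the last joint's range is limited). The gripper opens to 94 mm and grips with 3 to 60 N. Pads are 16 mm wide; open, the fingers measure 119 mm over their backs; the gripper's body (75 mm by 177 mm) begins 78 mm behind the grasp point.
Start: joints at [-1.209, 0.628, 0.038, 1.517, -0.027, 0.996, -0.02], TCP at [0.27, 0.591, 0.205] pointing down, gripper open.
Joint ranges: [-3.06, 3.06], [-0.37, 2.12], [-1.25, 1.32], [0.18, 2.47], [-1.1, 4.24], [0.23, 1.98], [-2.94, 2.94]. Speed limits (rad/s): [2.57, 2.57, 3.14, 3.14, 3.14, 3.14, 3.14].

### API

Orientations are given as a rotation vector (axis times angle).
In Python, from cell import observe, camera, finish_job, recognise, outline_of gives the robot as it stands. The module is installed in compiled form; this text tells all that it offers.
- The arm moves only by the tool move_arm, never from a script. Its argument "moves" is a list of rows, each a list of 3 entries, a list of its own where there are three numbers: the turn, a rotation vector about the tool's x, y, z in units of 8 degrees (1.0 is 8 degrees), then the shift along the tool's x, y, z in units of 20 mm (1.0 is 20 mm), then the closure, from -1 (fully open) to 1 (shut). A call has 1 to 5 rows; each row shifts and turns the pose as measured when the row begins, along the tool's axes as they then stand; what a row does not reach is not made up. A row lasts 1/10 s, in which the tool goes at most 50 mm and 8.59 degrees, less where a joint would pass 70% of its speed; a pose out of reach is approached as far as the arm can. A call with a number of a shift or a turn outside -1 to 1 is refused whole. A call with a gripper value outside its range is refused whole. The fingers move at their own pace and stop on an object; "force" is the grip in N (left out, the last holds). Time passes only in rows, so rows that do not move let the fingers close. It gives the time, the measured TCP pose, the force and the opening at its end, in the units of the state.
- observe(): the state, without advancing time (a new reading comes with each control period).
- camera(name): name is "scene" or "side" or "wrist"; returns a dict with "img" (384x512x3 uint8, red, green, blue), "K" (3x3 intrinsics, pixels), "distortion" ([k1, k2, p1, p2, k3] as OpenCV has them; the pictures are not rectified), "xyz" and "orientation" of the camera in the world; the wrist camera has in their place "tool_from_camera" (4x4, takes a point from camera to tool coordinates, whose origin is the TCP and whose axes are the flange's). Camera axes: x right, y down, z forward; pixel columns grow to the right and rows downward; lengths in m; the calibration is good to about 2 mm. A picture is of the moment at which its call begins: read the wrist's pose just before it. There is no depth.
- finish_job(): hands the job in, once; it reports no verdict.
Trained networks look in the newest picture that a camera, given by its name, has taken for a name from the list of things; names that differ only in an ending like _2 or _b are one class to them, and where a whole thing is asked for, a point or a joint stands for the part that bears it (a point fixed in the world has none). Each returns a list of dicts, best first, with "score" (0 to 1); they miss things now and then, are a little off and sometimes report something else, mostly with a low value. They report only what shows in the picture. A call takes as long as a camera call. They do not tell look-alikes from the thing itself.
- recognise(camera, target): "at" ([x, y, z] in m, in the coordinates of the camera as it stood for that picture, good to about 4 mm: the middle of the surface that is visible of it).
- outline_of(camera, target): "mask" (384x512 bool, what is visible of it).
The state is a dict: "t": time; "qpos": joint angles; "joint_velocities": joint speeds; "effort": joint torques, N m; "tcp_pos": TCP position; "orientation": TCP orientation; "contact_force": force on the tool from outside, world axes, zero at the start; "torque": the same for the moment, N m; "grip_width": opening from 0.0 (shut) to 1.0 (fully open).
Only numpy, scipy, OpenCV 4.12 (cv2) and the standard library are available. Lean on these libraries where they do the work, as an engineer would, in place of code of your own. Each camera call takes 0.05 s, during which the arm holds its last target.

## Working session

There is one attempt and no reset: what is moved stays moved. The work goes in short steps, Python scripts to look and compute and a tool call to move; the robot and the scene stay as the last step left them, time stands still between calls to the robot, and variables do not carry over. Pictures are saved under pics/ and viewed, and the job is handed in when it is done.

Besides the shell and the picture viewer there is one more tool, called after ">>>" in YAML: its name, and indented under it one key for each argument. move_arm: Moves the arm, as the interface text tells. Shifts and turns lie within -1 to 1; 1 stands for 20 mm of shift or 8 degrees of turn. Its arguments: {"type":"object","properties":{"moves":{"type":"array"},"force":{"type":"number"}},"required":["moves"]}

```bash
mkdir -p pics; ls; cat > h.py <<'E'
import numpy as np, cv2
from scipy.spatial.transform import Rotation as R
from cell import observe, camera, finish_job, recognise, outline_of
def campose(name,c,s=None):
    if name=='wrist':
        T=np.eye(4);T[:3,:3]=R.from_rotvec(s['orientation']).as_matrix();T[:3,3]=s['tcp_pos']
        return T@np.array(c['tool_from_camera'])
    T=np.eye(4);o=np.array(c['orientation'])
    T[:3,:3]=R.from_rotvec(o).as_matrix() if o.size==3 else o
    T[:3,3]=c['xyz'];return T
def shot(name):
    s=observe();c=camera(name);return c,campose(name,c,s)
def save(c,fn,crop=None,scale=1):
    im=c['img'][:,:,::-1]
    if crop: im=im[crop[1]:crop[3],crop[0]:crop[2]]
    if scale!=1: im=cv2.resize(im,None,fx=scale,fy=scale,interpolation=cv2.INTER_CUBIC)
    cv2.imwrite('pics/'+fn,im)
def onplane(c,T,uv,z):
    p=cv2.undistortPoints(np.array(uv,float).reshape(-1,1,2),np.array(c['K']),np.array(c['distortion'])).reshape(-1,2)
    d=np.c_[p,np.ones(len(p))]@T[:3,:3].T
    return T[:3,3]+d*((z-T[2,3])/d[:,2])[:,None]
def proj(c,T,P):
    Ti=np.linalg.inv(T)
    uv,_=cv2.projectPoints(np.array(P,float).reshape(-1,1,3),cv2.Rodrigues(Ti[:3,:3])[0],Ti[:3,3],np.array(c['K']),np.array(c['distortion']))
    return uv.reshape(-1,2)
E
python3 - <<'E'
from h import *
np.set_printoptions(precision=4,suppress=True)
print(observe())
for n in ['scene','side','wrist']:
    c,T=shot(n);save(c,n+'0.png');print(n,T,c['K'],c['distortion'])
    for t in ['toolbox','punch','paddle_lip','lid_front_edge','tube_cutter','marker','paddle_hinge','lid_hinge']:
        for r in recognise(n,t)[:4]:
            print(t,round(r['score'],2),(T@np.r_[r['at'],1])[:3], proj(c,T,(T@np.r_[r['at'],1])[:3]))
E
```

```text
pics
{'t': 0.0, 'qpos': array([-1.2088,  0.6293,  0.0384,  1.5183, -0.027 ,  0.9963, -0.02  ]), 'joint_velocities': array([-0.0007, -0.0009,  0.0001, -0.0017, -0.0007,  0.0015,  0.0008]), 'effort': array([ -0.0012, -54.9702,   1.1432, -18.6643,  -0.0522,   0.0236,
         0.0002]), 'tcp_pos': array([0.2694, 0.5909, 0.2046]), 'orientation': array([-0.6669, -3.0696,  0.0027]), 'contact_force': array([-0.2226,  0.4219,  0.3548]), 'torque': array([ 0.0613, -0.0822,  0.0008]), 'grip_width': 0.9989309709429613}
scene [[ 0.7881 -0.4476  0.4226 -0.0569]
 [-0.6156 -0.5726  0.5415 -0.4801]
 [-0.0004 -0.6869 -0.7268  1.0667]
 [ 0.      0.      0.      1.    ]] [[417.2154   0.     252.089 ]
 [  0.     417.2154 196.8655]
 [  0.       0.       1.    ]] [-0.0334  0.      0.      0.      0.    ]
toolbox 0.77 [0.5678 0.0934 0.1172] [[298.1251 211.4414]]
toolbox 0.71 [0.5834 0.1097 0.1174] [[298.2926 205.8912]]
toolbox 0.33 [0.5255 0.1326 0.1071] [[278.9432 212.435 ]]
punch 0.73 [0.3527 0.2899 0.0171] [[205.6117 226.669 ]]
punch 0.69 [0.5662 0.0953 0.1185] [[297.3558 211.0196]]
punch 0.6 [0.5005 0.38
[... 1324 characters left out ...]
172.3849]]
tube_cutter 0.16 [0.5868 0.239  0.1088] [[237.3055 173.5025]]
marker 0.48 [0.5231 0.1281 0.1033] [[267.8002 166.0723]]
paddle_hinge 0.73 [0.5229 0.1265 0.1006] [[268.0061 166.5888]]
lid_hinge 0.78 [0.5936 0.1602 0.114 ] [[245.9143 162.7847]]
wrist [[ 0.4142  0.8835  0.2186  0.2061]
 [ 0.9102 -0.402  -0.0998  0.6202]
 [-0.0003  0.2403 -0.9707  0.3842]
 [ 0.      0.      0.      1.    ]] [[289.0028   0.     257.206 ]
 [  0.     289.0028 191.0768]
 [  0.       0.       1.    ]] [-0.0489  0.      0.      0.      0.    ]
punch 0.94 [0.4179 0.75   0.0148] [[406.9623 224.6629]]
punch 0.66 [0.4615 0.4122 0.0134] [[202.7735 334.7941]]
punch 0.61 [0.4211 0.5813 0.0156] [[294.9944 273.4091]]
```

View pics/scene0.png

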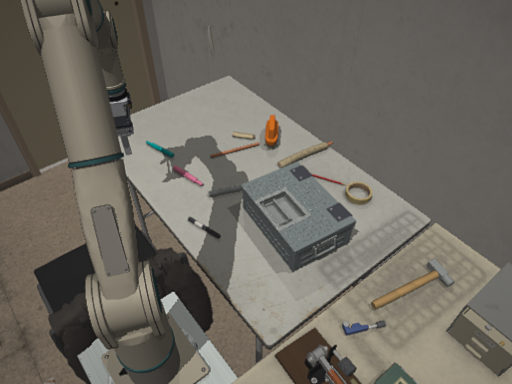

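View pics/side0.png

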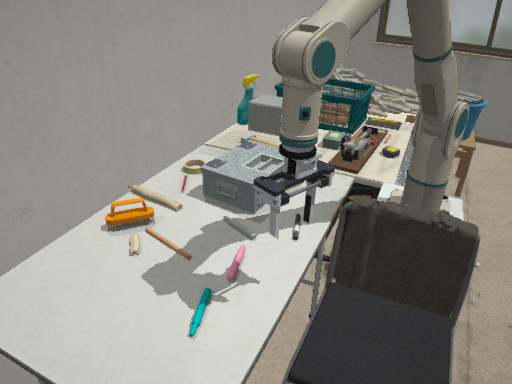

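View pics/wrist0.png

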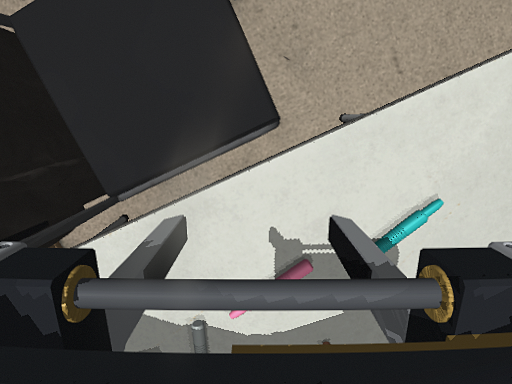

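Scene picture: the steel toolbox is at (298,212). The punch-shaped things are turquoise (160,149), pink (188,176) and grey steel (225,189), and the marker is at (204,228). The grey steel one just left of the box fits the description. I'll confirm that in an enlarged crop and fit the box.

```bash
python3 - <<'E'
from h import *
c,T=shot('scene');save(c,'sc1.png',(190,140,370,275),4)
m=outline_of('scene','toolbox')
for k in m[:2]: 
    ys,xs=np.where(k['mask']);print(k['score'],xs.min(),xs.max(),ys.min(),ys.max(),len(xs))
for k in outline_of('scene','punch'):
    ys,xs=np.where(k['mask']);print(k['score'],xs.min(),xs.max(),ys.min(),ys.max(),len(xs))
c,T=shot('side');save(c,'sd1.png',(170,120,330,280),4)
E
```

```text
0.86 242 355 161 271 7534
0.61 147 174 142 157 172
0.47 210 241 185 194 139
0.47 174 203 166 185 176
```

View pics/sc1.png

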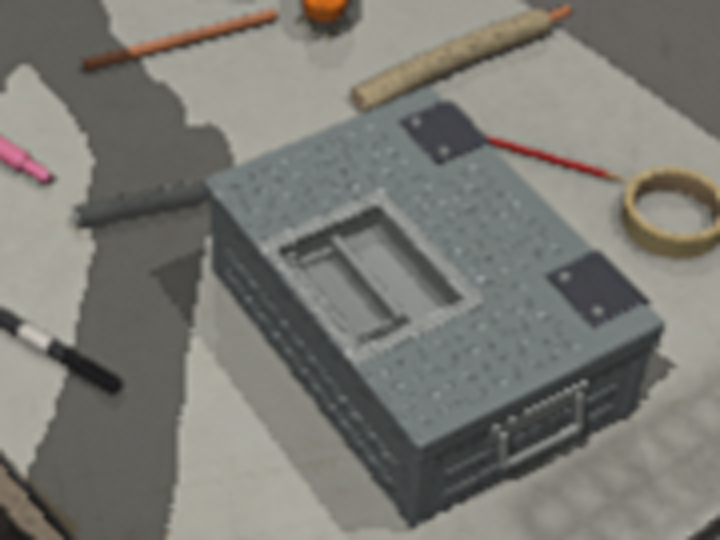

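View pics/sd1.png

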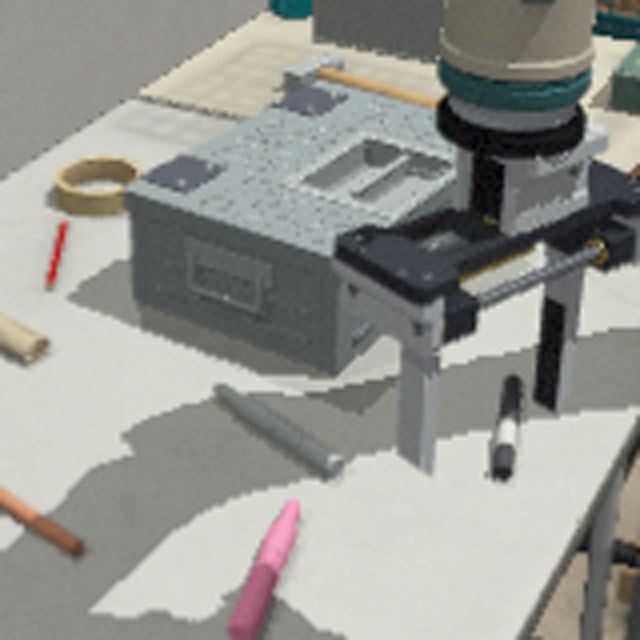

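```bash
cat > fit.py <<'E'
from h import *
from scipy.optimize import least_squares
# lid top corners in box frame: FL, FR, BR, BL
B=np.array([[-111.5,153.5,116],[-111.5,-153.5,116],[107,-153.5,116],[107,153.5,116]])/1e3
def w(p,P): 
    return P@R.from_rotvec([0,0,p[2]]).as_matrix().T+[p[0],p[1],0]
def fit(obs,p0=(.58,.1,0)):
    f=lambda p: np.concatenate([(proj(c,T,w(p,P))-uv).ravel() for c,T,P,uv in obs])
    r=least_squares(f,p0);return r.x,r.fun.reshape(-1,2)
E
python3 - <<'E'
from fit import *
np.set_printoptions(precision=4,suppress=True)
c,T=shot('scene');uv=np.array([[242,185],[293.75,251.75],[355.75,221.25],[298,163.75]])
c2,T2=shot('side');uv2=np.array([[201.25,168.75]])
print(fit([(c,T,B,uv)]));print(fit([(c,T,B,uv),(c2,T2,B[3:],uv2)]))
print(onplane(c,T,[[210,193],[241,186]],.01))
print(onplane(c2,T2,[[252,236.5],[225,217.5]],.01))
E
```

```text
(array([ 0.5907,  0.1241, -0.146 ]), array([[-0.4615, -0.4419],
       [ 0.5687,  0.4193],
       [-0.067 ,  1.0866],
       [-0.128 , -1.613 ]]))
(array([ 0.5897,  0.1244, -0.14  ]), array([[-0.9082, -0.1332],
       [ 0.6441,  0.5646],
       [-0.2618,  0.9222],
       [-0.7276, -1.5592],
       [-0.6817, -2.4565]]))
[[0.4525 0.413  0.01  ]
 [0.5592 0.3736 0.01  ]]
[[0.4458 0.4154 0.01  ]
 [0.5677 0.3617 0.01  ]]
```

```bash
cat > plan.py <<'E'
from h import *
BOX=np.array([.590,.1243,-.143])
def bx(x,y,z):
    c,s=np.cos(BOX[2]),np.sin(BOX[2]);return np.array([BOX[0]+c*x-s*y,BOX[1]+s*x+c*y,z])
def rot(yaw,pitch=0):
    """tool down, tool y along world yaw dir+... : tool y = (cos yaw, sin yaw,0), z down; then pitched about box y by pitch (tips go to +x for negative... see use)"""
    y=np.array([np.cos(yaw),np.sin(yaw),0]);z=np.array([0,0,-1.]);x=np.cross(y,z)
    M=np.c_[x,y,z]
    ay=[-np.sin(BOX[2]),np.cos(BOX[2]),0]
    return R.from_rotvec(np.array(ay)*pitch).as_matrix()@M
def plan(pos,M,n=None,s=None,quiet=False):
    s=s or observe();p=np.array(s['tcp_pos']);A=R.from_rotvec(s['orientation'])
    rel=(A.inv()*R.from_matrix(M)).as_rotvec();d=np.array(pos)-p
    k=max(np.linalg.norm(d)/.02,np.degrees(np.linalg.norm(rel))/8)
    n=n or max(1,int(np.ceil(k)))
    st=rel/n;rows=[]
    for i in range(n):
        rows.append((np.degrees(st)/8,A.inv().apply(d/n)/.02));A=A*R.from_rotvec(st)
    print('n',n,'dist',np.linalg.norm(d),'deg',np.degrees(np.linalg.norm(rel)))
    for a,b in rows: print('[%s],[%s]'%(','.join('%.2f'%v for v in a),','.join('%.2f'%v for v in b)))
def st():
    s=observe();np.set_printoptions(precision=4,suppress=True)
    print(s['t'],s['tcp_pos'],s['orientation'],s['contact_force'],s['grip_width'],s['qpos'])
    M=R.from_rotvec(s['orientation']).as_matrix();print(M)
    return s
E
python3 - <<'E'
from plan import *
st();print(bx(-56,0,0)*0+bx(-.056,0,.119),bx(-.012,.032,.06))
plan(bx(-.056,0,.28),rot(-.143),s=None)
plan(bx(-.056,0,.28),rot(-.143+np.pi))
E
```

```text
1.65 [0.2696 0.5914 0.2055] [-0.6669 -3.0699 -0.    ] [ 0.4452 -0.0573 -0.594 ] 1.0007364143367548 [-1.2088  0.6284  0.0385  1.5174 -0.027   0.9963 -0.02  ]
[[-0.9099  0.4149 -0.    ]
 [ 0.4149  0.9099  0.    ]
 [ 0.0001  0.     -1.    ]]
[0.5346 0.1323 0.119 ] [0.5827 0.1577 0.06  ]
n 27 dist 0.5353329175474427 deg 73.67977840237376
[-0.00,-0.00,0.34],[-0.80,-0.57,-0.14]
[-0.00,-0.00,0.34],[-0.83,-0.53,-0.14]
[-0.00,-0.00,0.34],[-0.85,-0.49,-0.14]
[-0.00,-0.00,0.34],[-0.87,-0.45,-0.14]
[-0.00,-0.00,0.34],[-0.89,-0.41,-0.14]
[-0.00,-0.00,0.34],[-0.91,-0.37,-0.14]
[-0.00,-0.00,0.34],[-0.93,-0.32,-0.14]
[-0.00,-0.00,0.34],[-0.94,-0.28,-0.14]
[-0.00,-0.00,0.34],[-0.95,-0.23,-0.14]
[-0.00,-0.00,0.34],[-0.96,-0.19,-0.14]
[-0.00,-0.00,0.34],[-0.97,-0.14,-0.14]
[-0.00,-0.00,0.34],[-0.98,-0.09,-0.14]
[-0.00,-0.00,0.34],[-0.98,-0.05,-0.14]
[-0.00,-0.00,0.34],[-0.98,-0.00,-0.14]
[-0.00,-0.00,0.34],[-0.98,0.05,-0.14]
[-0.00,-0.00,0.34],[-0.98,0.09,-0.14]
[-0.00,-0.00,0.34],[-0.97,0.14,-0.14]
[-0.00,-0.00,0.34],[-0.96,0.19,-0.14]
[-0.00,-0.00,0.34],[-0.95,0.23,-0.14]
[-0.00,-0.00,0.34],[-0.94,0.
[... 667 characters left out ...]
0.90,-0.14]
[0.00,-0.00,-0.49],[-0.32,-0.93,-0.14]
[0.00,-0.00,-0.49],[-0.26,-0.95,-0.14]
[0.00,-0.00,-0.49],[-0.19,-0.96,-0.14]
[0.00,-0.00,-0.49],[-0.12,-0.97,-0.14]
[0.00,-0.00,-0.49],[-0.06,-0.98,-0.14]
[0.00,-0.00,-0.49],[0.01,-0.98,-0.14]
[0.00,-0.00,-0.49],[0.08,-0.98,-0.14]
[0.00,-0.00,-0.49],[0.15,-0.97,-0.14]
[0.00,-0.00,-0.49],[0.21,-0.96,-0.14]
[0.00,-0.00,-0.49],[0.28,-0.94,-0.14]
[0.00,-0.00,-0.49],[0.34,-0.92,-0.14]
[0.00,-0.00,-0.49],[0.40,-0.90,-0.14]
[0.00,-0.00,-0.49],[0.46,-0.87,-0.14]
[0.00,-0.00,-0.49],[0.52,-0.83,-0.14]
[0.00,-0.00,-0.49],[0.58,-0.79,-0.14]
[0.00,-0.00,-0.49],[0.63,-0.75,-0.14]
[0.00,-0.00,-0.49],[0.68,-0.71,-0.14]
[0.00,-0.00,-0.49],[0.73,-0.66,-0.14]
```

>>> move_arm:
  moves:
    - [[0,0,0.34],[-0.8,-0.57,-0.2],0]
    - [[0,0,0.34],[-0.83,-0.53,-0.2],0]
    - [[0,0,0.34],[-0.85,-0.49,-0.2],0]
    - [[0,0,0.34],[-0.87,-0.45,-0.2],0]
    - [[0,0,0.34],[-0.89,-0.41,-0.2],0]
  force: 40

```text
t: 2.15
tcp_pos: [0.3215, 0.4991, 0.2267]
orientation: [-1.054, -2.959, 0.001]
contact_force: [0.3, -0.7, -0.1]
grip_width: 0.611
```

>>> move_arm:
  moves:
    - [[0,0,0.34],[-0.91,-0.37,-0.2],0]
    - [[0,0,0.34],[-0.93,-0.32,-0.2],0]
    - [[0,0,0.34],[-0.94,-0.28,-0.2],0]
    - [[0,0,0.34],[-0.95,-0.23,-0.2],0]
    - [[0,0,0.34],[-0.96,-0.19,-0.2],0]

```text
t: 2.65
tcp_pos: [0.3732, 0.4036, 0.2495]
orientation: [1.431, 2.796, 0.001]
contact_force: [0.7, 0.6, -0.0]
grip_width: 0.499
```

>>> move_arm:
  moves:
    - [[0,0,0.34],[-0.97,-0.14,-0.2],0]
    - [[0,0,0.34],[-0.98,-0.09,-0.2],0]
    - [[0,0,0.34],[-0.98,-0.05,-0.2],0]
    - [[0,0,0.34],[-0.98,0,-0.2],0]
    - [[0,0,0.34],[-0.98,0.05,-0.2],0]

```text
t: 3.15
tcp_pos: [0.4217, 0.3085, 0.2713]
orientation: [1.78, 2.588, 0.002]
contact_force: [0.2, 0.5, -0.3]
grip_width: 0.501
```

```bash
python3 - <<'E'
from plan import *
plan(bx(-.056,0,.28),rot(-.143))
c,T=shot('wrist');save(c,'w1.png')
E
```

```text
n 11 dist 0.20949628628927378 deg 29.17138442212716
[0.00,-0.00,0.33],[-0.93,0.19,-0.04]
[0.00,-0.00,0.33],[-0.92,0.24,-0.04]
[0.00,-0.00,0.33],[-0.91,0.28,-0.04]
[0.00,-0.00,0.33],[-0.90,0.32,-0.04]
[0.00,-0.00,0.33],[-0.88,0.36,-0.04]
[0.00,-0.00,0.33],[-0.86,0.40,-0.04]
[0.00,-0.00,0.33],[-0.84,0.44,-0.04]
[0.00,-0.00,0.33],[-0.82,0.48,-0.04]
[0.00,-0.00,0.33],[-0.80,0.52,-0.04]
[0.00,-0.00,0.33],[-0.77,0.55,-0.04]
[0.00,-0.00,0.33],[-0.75,0.59,-0.04]
```

View pics/w1.png

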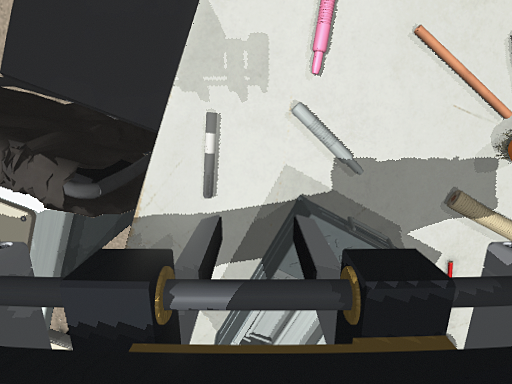

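Wrist picture: the grey steel punch runs from (296,106) to (361,172) with its narrow nose at the lower right, so it is the one meant. Pink is at (325,30) and the marker at (210,155).

```bash
python3 - <<'E'
from plan import *
c,T=shot('wrist');save(c,'w1c.png',(280,90,380,190),6)
for k in outline_of('wrist','punch'):
    ys,xs=np.where(k['mask']);print(k['score'],xs.min(),xs.max(),ys.min(),ys.max(),len(xs))
    if 293-15<xs.min()<310 and ys.min()>90:
        P=onplane(c,T,np.c_[xs,ys],.010)[:,:2];m=P.mean(0);u,s,v=np.linalg.svd(P-m);d=v[0];d=d if d[0]>0 else -d
        q=(P-m)@d;w=(P-m)@np.array([-d[1],d[0]]);print(m,d,np.degrees(np.arctan2(d[1],d[0])),q.min(),q.max(),m+d*q.min(),m+d*q.max())
        for a in np.arange(-.07,.08,.01):
            g=abs(q-a)<.005
            if g.any():print(round(a,3),w[g].min(),w[g].max())
E
```

```text
0.95 310 332 0 69 824
0.62 291 361 99 169 1125
[0.50225404 0.38672406] [ 0.92484069 -0.3803547 ] -22.35565534316998 -0.06564596196572225 0.07850147328886183 [0.44154198 0.41169281] [0.57485539 0.35686566]
-0.07 -0.00365318022445092 0.006425529473003969
-0.06 -0.009786111938058785 0.008443555782817415
-0.05 -0.008810230907351998 0.009475689002537539
-0.04 -0.008850661067905554 0.009500618238262835
-0.03 -0.008878093859399198 0.009539367371903234
-0.02 -0.009936546287802356 0.008559717439771049
-0.01 -0.008927330054032347 0.008610522598837501
0.0 -0.00893917942672768 0.00969354432507325
0.01 -0.0089475846792208 0.009707178598782281
0.02 -0.00894917266636643 0.00879914494694014
0.03 -0.008948777456949887 0.009917134547324687
0.04 -0.009997072522725943 0.00999420468248902
0.05 -0.0089323914723183 0.008976997653481502
0.06 -0.005729481351105062 0.005909456851640318
0.07 -0.004627525712089176 0.004996110360551667
0.08 -0.004585099741131528 0.003962765356088192
```

View pics/w1c.png

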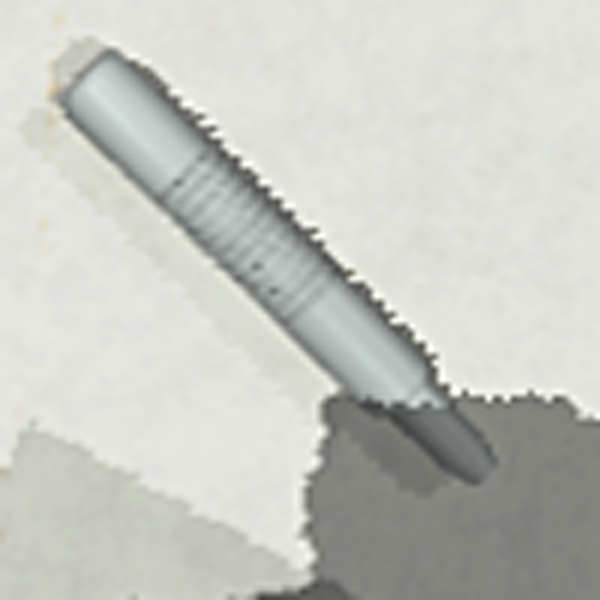

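>>> move_arm:
  moves:
    - [[0,0,0.35],[-0.95,0.2,-0.05],0]
    - [[0,0,0.35],[-0.95,0.25,-0.05],0]
    - [[0,0,0.35],[-0.93,0.3,-0.05],0]
    - [[0,0,0.35],[-0.92,0.34,-0.05],0]
    - [[0,0,0.35],[-0.9,0.38,-0.05],0]

```text
t: 3.8
tcp_pos: [0.4763, 0.2248, 0.2756]
orientation: [-2.092, -2.341, -0.002]
contact_force: [-0.6, 0.4, 0.3]
grip_width: 0.498
```

>>> move_arm:
  moves:
    - [[0,0,0.35],[-0.88,0.42,-0.05],0]
    - [[0,0,0.35],[-0.86,0.46,-0.05],0]
    - [[0,0,0.35],[-0.84,0.5,-0.05],0]
    - [[0,0,0.35],[-0.8,0.54,-0.05],0]
    - [[0,0,0.35],[-0.77,0.57,-0.05],0]

```text
t: 4.3
tcp_pos: [0.5316, 0.1322, 0.2808]
orientation: [-2.388, -2.04, -0.001]
contact_force: [0.0, -0.1, 0.1]
grip_width: 0.505
```

```bash
python3 - <<'E'
from plan import *
plan(bx(-.056,0,.25),rot(-.143))
c,T=shot('wrist');save(c,'w2.png')
for t in ['paddle_lip','lid_front_edge']:
  for r in recognise('wrist',t)[:2]:
    q=(T@np.r_[r['at'],1])[:3];print(t,r['score'],q,proj(c,T,q))
P=[bx(x,y,z) for x,y,z in [(-.056,.045,.119),(-.056,-.045,.119),(-.111,.15,.116),(-.111,-.15,.116)]]
print(proj(c,T,P))
E
```

```text
n 2 dist 0.030945234944517192 deg 0.8113322081289208
[-0.00,-0.00,-0.05],[0.01,0.07,0.77]
[-0.00,-0.00,-0.05],[0.01,0.07,0.77]
paddle_lip 0.84 [0.51656503 0.13860341 0.1051378 ] [[244.83953787 173.6512923 ]]
paddle_lip 0.74 [0.58969013 0.16763714 0.11461525] [[301.4295918  141.77971504]]
lid_front_edge 0.56 [0.58906354 0.16365909 0.11499273] [[301.36065521 145.23358938]]
[[259.56791407 140.70829683]
 [260.39776363 214.20523913]
 [208.58552532  45.45579431]
 [220.30940517 288.12464473]]
```

View pics/w2.png

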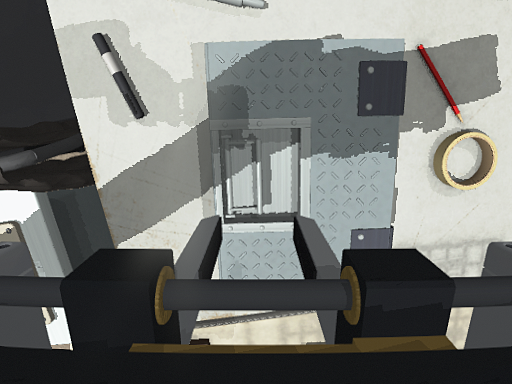

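```bash
python3 - <<'E'
from plan import *
im=cv2.imread('pics/w2.png')[25:265,195:420];cv2.imwrite('pics/w2c.png',cv2.resize(im,None,fx=3,fy=3,interpolation=cv2.INTER_CUBIC)[:, :])
E
```

```text
(no output)
```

View pics/w2c.png

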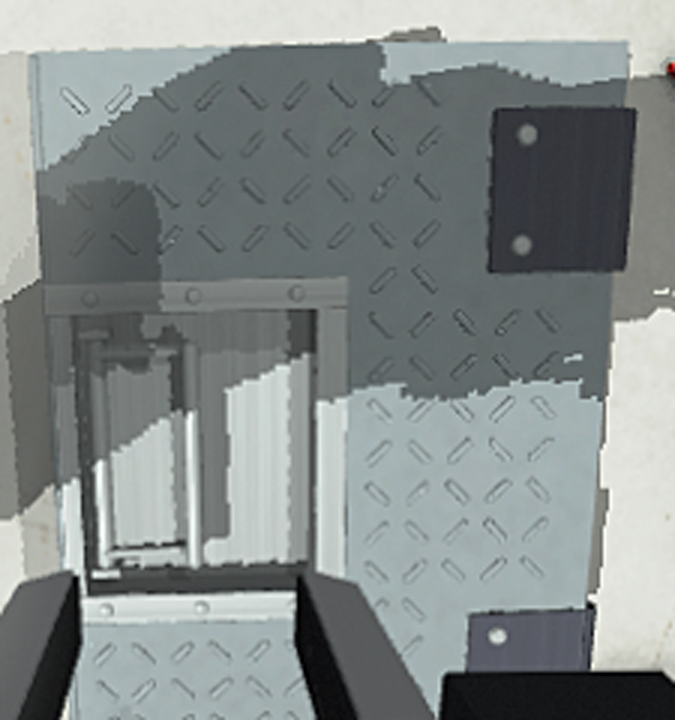

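```bash
python3 - <<'E'
from plan import *
import fit
c,T=shot('wrist')
P=np.array([[-.056,.045,.119],[-.056,-.045,.119],[-.1115,.1535,.116],[.107,.1535,.116]])
uv=np.array([[259.2,138],[259,213.5],[206,43.5],[404.5,39]])
print(fit.fit([(c,T,P,uv)]))
E
```

```text
(array([ 0.58933593,  0.12567739, -0.13504381]), array([[-0.50498778,  1.93796628],
       [ 1.07724108,  0.01643725],
       [ 0.37101818, -1.90393944],
       [-0.90245202,  0.07150158]]))
```

```bash
sed -i 's/BOX=.*/BOX=np.array([.5893,.1255,-.138])/' plan.py; python3 - <<'E'
from plan import *
plan(bx(-.056,0,.16),rot(-.138))
E
```

```text
n 7 dist 0.12062865771153257 deg 0.8825387425644999
[-0.00,-0.00,-0.02],[-0.00,0.02,0.86]
[-0.00,-0.00,-0.02],[-0.00,0.02,0.86]
[-0.00,-0.00,-0.02],[-0.00,0.02,0.86]
[-0.00,-0.00,-0.02],[-0.00,0.02,0.86]
[-0.00,-0.00,-0.02],[-0.00,0.02,0.86]
[-0.00,-0.00,-0.02],[-0.00,0.02,0.86]
[-0.00,-0.00,-0.02],[-0.00,0.02,0.86]
```

>>> move_arm:
  moves:
    - [[0,0,0],[0,0.04,1],0.3]
    - [[0,0,0],[0,0.04,1],0.3]
    - [[0,0,0],[0,0.04,1],0.3]
    - [[0,0,-0.1],[0,0,1],0.3]
    - [[0,0,0],[0,0,1],0.3]

```text
t: 5.0
tcp_pos: [0.5327, 0.1418, 0.1798]
orientation: [-2.354, -2.072, -0.013]
contact_force: [-0.0, -0.5, 0.2]
grip_width: 0.352
```

```bash
python3 - <<'E'
from plan import *
st()
plan(bx(-.056,0,.105),rot(-.138))
c,T=shot('wrist');save(c,'w3.png')
c,T=shot('scene');save(c,'s3.png',(220,140,370,265),4)
E
```

```text
5.0 [0.5327 0.1418 0.1798] [-2.3544 -2.0721 -0.0134] [-0.024  -0.5122  0.2451] 0.35188040161536804 [-0.565   0.5436  0.3928  1.8378 -0.2888  0.8107 -0.1507]
[[ 0.127   0.9919  0.003 ]
 [ 0.9918 -0.1271  0.0095]
 [ 0.0098  0.0017 -1.    ]]
n 4 dist 0.07531519497778505 deg 0.8343116888717067
[0.00,-0.02,0.02],[-0.11,0.03,0.93]
[0.00,-0.02,0.02],[-0.11,0.03,0.93]
[0.00,-0.02,0.02],[-0.11,0.03,0.93]
[0.00,-0.02,0.02],[-0.11,0.03,0.93]
```

View pics/w3.png

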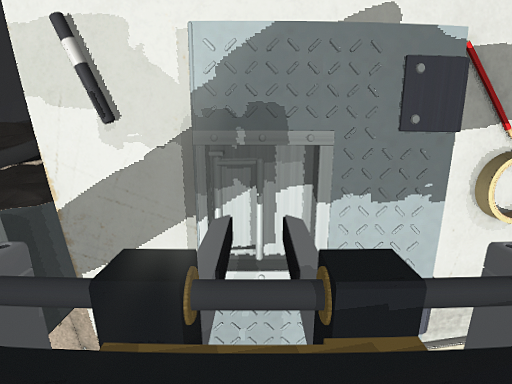

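View pics/s3.png

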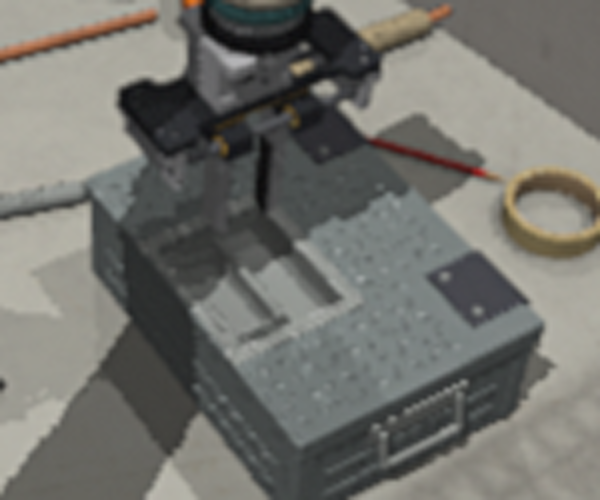

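The fingers (inner faces at columns 231 and 284) straddle the lip at column 260, so I'm descending.

>>> move_arm:
  moves:
    - [[0,0,0],[-0.11,0.04,0.95],0.3]
    - [[0,0,0],[-0.11,0.03,0.95],0.3]
    - [[0,-0.05,0],[-0.11,0.03,0.9],0.3]
    - [[0,0,0],[-0.1,0.03,0.8],0.3]
    - [[0,0,0],[0,0,0],0.3]

```text
t: 5.6
tcp_pos: [0.5339, 0.1386, 0.1085]
orientation: [-2.349, -2.081, -0.008]
contact_force: [-0.2, 0.0, 0.9]
grip_width: 0.349
```

>>> move_arm:
  moves:
    - [[0,0,0],[0,0,0.2],0.3]
    - [[0,0,0],[0,0,0],1]
    - [[0,0,0],[0,0,0],1]
    - [[0,0,0],[0,0,0],1]
    - [[0,0,0],[0,0,0],1]
  force: 45

```text
t: 6.1
tcp_pos: [0.5346, 0.1411, 0.1081]
orientation: [-2.346, -2.084, -0.014]
contact_force: [-2.8, -1.6, -1.1]
grip_width: 0.061
```

```bash
python3 - <<'E'
from plan import *
st()
c,T=shot('wrist');save(c,'w4.png')
E
```

```text
6.1 [0.5346 0.1411 0.1081] [-2.3457 -2.0836 -0.0145] [-2.7905 -1.6401 -1.0917] 0.06068142883068445 [-0.5214  0.6429  0.3351  1.8974 -0.3449  0.6511 -0.0907]
[[ 0.1179  0.993   0.0042]
 [ 0.993  -0.118   0.0092]
 [ 0.0096  0.0031 -0.9999]]
```

View pics/w4.png

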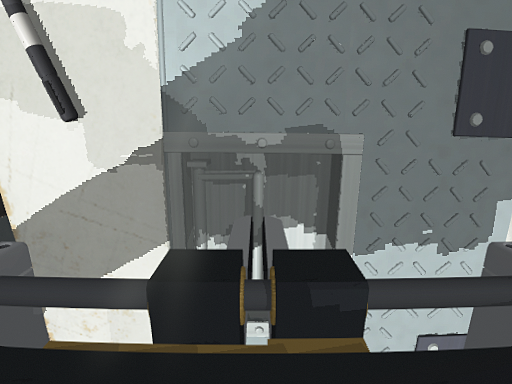

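Gripped: the opening of 5.7 mm fits the rolled bead. Next I pull up along the paddle's arc.

>>> move_arm:
  moves:
    - [[0,0,0],[0,-0.1,-0.2],1]
    - [[0,0,0],[0,-0.12,-0.2],1]
    - [[0,0,0],[0,-0.14,-0.2],1]
    - [[0,0,0],[0,-0.16,-0.2],1]

```text
t: 6.55
tcp_pos: [0.5304, 0.1417, 0.1248]
orientation: [2.346, 2.081, 0.029]
contact_force: [6.7, -1.0, -8.2]
grip_width: 0.061
```

```bash
python3 - <<'E'
from plan import *
st()
c,T=shot('wrist');save(c,'w5.png')
E
```

```text
6.55 [0.5304 0.1417 0.1248] [2.3458 2.0807 0.0292] [ 6.7202 -0.9883 -8.1898] 0.06077975436131799 [-0.5417  0.609   0.3517  1.9086 -0.3325  0.6608 -0.1067]
[[ 0.1193  0.9927  0.0178]
 [ 0.9928 -0.1194  0.008 ]
 [ 0.0101  0.0168 -0.9998]]
```

View pics/w5.png

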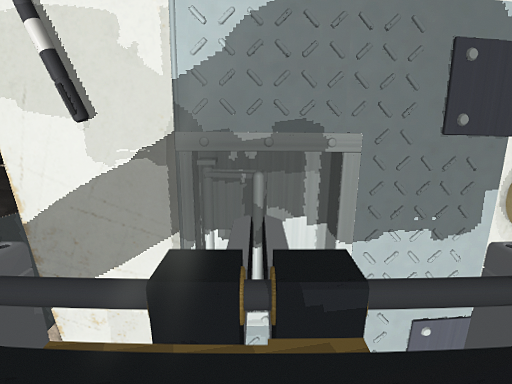

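>>> move_arm:
  moves:
    - [[-0.5,0,0],[0,0,-0.25],1]
    - [[0,0,0],[0,0,-0.4],1]
    - [[0,0,0],[0,0,-0.4],1]

```text
t: 6.9
tcp_pos: [0.53, 0.1417, 0.1476]
orientation: [2.304, 2.043, 0.104]
contact_force: [7.1, -0.3, -7.6]
grip_width: 0.062
```

```bash
python3 - <<'E'
from plan import *
st()
c,T=shot('scene');save(c,'s6.png',(220,140,370,265),4)
c,T=shot('wrist');save(c,'w6.png')
E
```

```text
6.9 [0.53   0.1417 0.1476] [2.3043 2.0427 0.1041] [ 7.0802 -0.3233 -7.5852] 0.06199208523459061 [-0.5946  0.5494  0.387   1.9591 -0.3111  0.6005 -0.1374]
[[ 0.1195  0.9887  0.0906]
 [ 0.9928 -0.1199 -0.0005]
 [ 0.0104  0.09   -0.9959]]
```

View pics/s6.png

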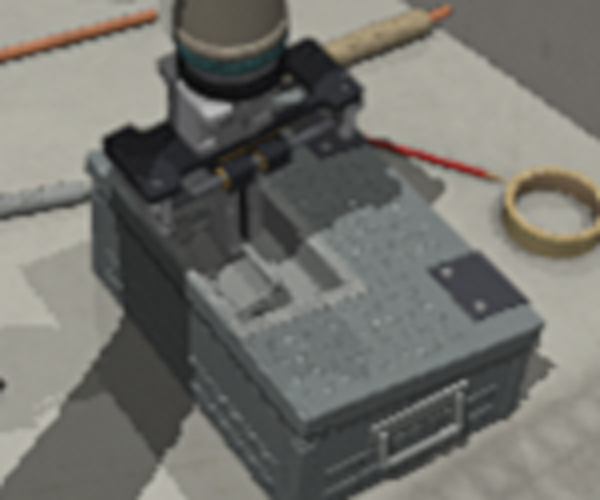

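View pics/w6.png

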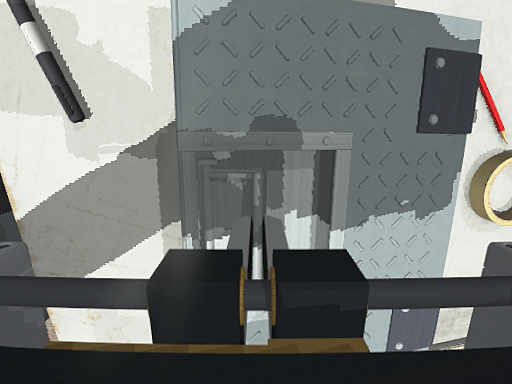

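The lid is rising (tilted in the scene crop, and the wrist view shows its front nearer). I'll continue along its arc.

>>> move_arm:
  moves:
    - [[0.3,0,0],[0,0.18,-0.46],1]
    - [[0.3,0,0],[0,0.2,-0.46],1]
    - [[0.3,0,0],[0,0.2,-0.44],1]
    - [[0.3,0,0],[0,0.22,-0.44],1]
    - [[0.3,0,0],[0,0.23,-0.42],1]

```text
t: 7.5
tcp_pos: [0.5458, 0.1396, 0.1932]
orientation: [-2.263, -2.011, 0.13]
contact_force: [1.6, 2.1, -8.8]
grip_width: 0.063
```

```bash
python3 - <<'E'
from plan import *
st()
c,T=shot('scene');save(c,'s7.png',(200,100,380,265),4)
E
```

```text
7.5 [0.5458 0.1396 0.1932] [-2.263  -2.0109  0.1298] [ 1.585   2.1412 -8.8337] 0.06336751756560552 [-0.4895  0.6154  0.3756  1.6555 -0.3013  1.06   -0.1131]
[[ 0.1183  0.9834 -0.1376]
 [ 0.9929 -0.1157  0.0264]
 [ 0.0101 -0.1397 -0.9901]]
```

View pics/s7.png

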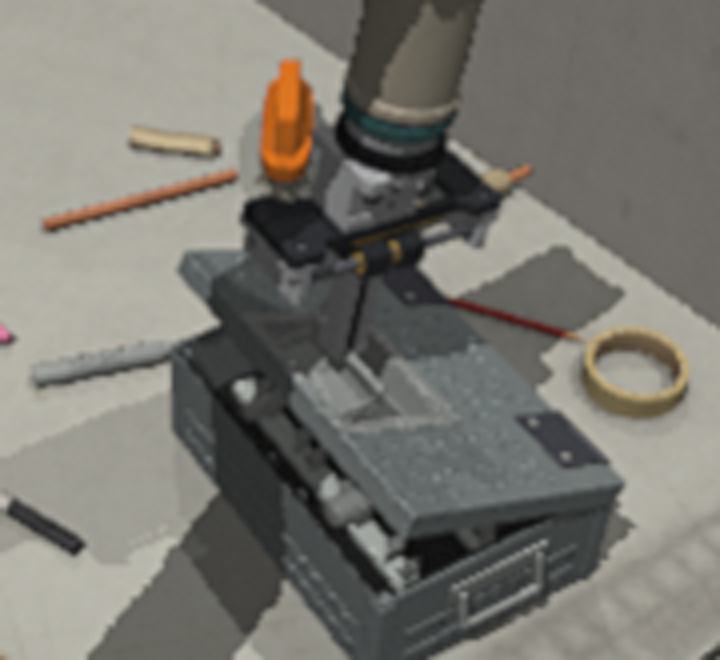

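>>> move_arm:
  moves:
    - [[0.4,0,0],[0,0.2,-0.42],1]
    - [[0.4,0,0],[0,0.2,-0.42],1]
    - [[0.4,0,0],[0,0.2,-0.42],1]
    - [[0.4,0,0],[0,0.2,-0.42],1]
    - [[0.4,0,0],[0,0.2,-0.42],1]

```text
t: 8.05
tcp_pos: [0.5711, 0.1363, 0.2273]
orientation: [-2.074, -1.846, 0.406]
contact_force: [-1.0, 1.4, -8.6]
grip_width: 0.06
```

```bash
python3 - <<'E'
from plan import *
st()
c,T=shot('scene');save(c,'s8.png',(200,80,380,245),4)
E
```

```text
8.05 [0.5711 0.1363 0.2273] [-2.0737 -1.8455  0.4057] [-1.0214  1.4127 -8.6358] 0.05980250259393481 [-0.3551  0.8057  0.3379  1.2417 -0.3264  1.5766 -0.1054]
[[ 0.1181  0.8976 -0.4248]
 [ 0.993  -0.1028  0.0588]
 [ 0.0092 -0.4287 -0.9034]]
```

View pics/s8.png

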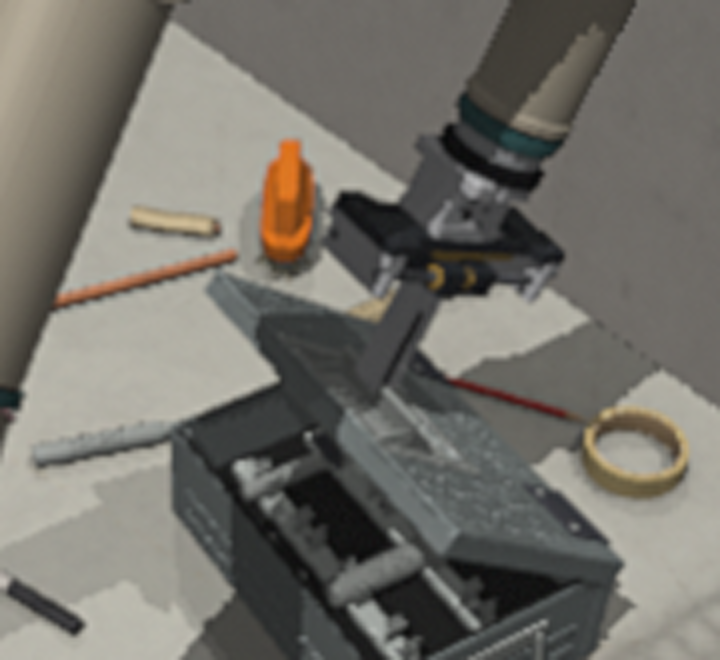

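The lid is at about 0.65 rad. The stiff hinge will hold it, so I let go and back out along the tool.

>>> move_arm:
  moves:
    - [[0,0,0],[0,0,0],0.35]
    - [[0,0,0],[0,0,0],0.35]
    - [[0,0,0],[0,0,-0.8],0.35]
    - [[0,0,0],[0,0,-1],0.35]
    - [[0,0,0],[0,0,-1],0.35]

```text
t: 8.6
tcp_pos: [0.5913, 0.1323, 0.2789]
orientation: [-2.07, -1.841, 0.415]
contact_force: [-0.4, 0.6, -0.1]
grip_width: 0.323
```

```bash
python3 - <<'E'
from plan import *
st()
c,T=shot('scene');save(c,'s9.png',(200,80,380,245),4)
plan(bx(-.14,0,.36),rot(-.138+np.pi/2))
E
```

```text
8.6 [0.5913 0.1323 0.2789] [-2.0703 -1.8412  0.4149] [-0.3773  0.59   -0.0953] 0.32308568175657326 [-0.3326  0.8085  0.3438  1.0914 -0.322   1.7273 -0.1278]
[[ 0.1182  0.8942 -0.4319]
 [ 0.993  -0.1036  0.0574]
 [ 0.0066 -0.4356 -0.9001]]
n 12 dist 0.16350414158223042 deg 91.64182579474317
[-0.21,-0.21,-0.91],[-0.02,-0.68,-0.04]
[-0.21,-0.21,-0.91],[0.07,-0.68,-0.06]
[-0.21,-0.21,-0.91],[0.15,-0.66,-0.08]
[-0.21,-0.21,-0.91],[0.23,-0.63,-0.10]
[-0.21,-0.21,-0.91],[0.31,-0.59,-0.13]
[-0.21,-0.21,-0.91],[0.37,-0.55,-0.16]
[-0.21,-0.21,-0.91],[0.44,-0.49,-0.18]
[-0.21,-0.21,-0.91],[0.49,-0.43,-0.21]
[-0.21,-0.21,-0.91],[0.53,-0.36,-0.24]
[-0.21,-0.21,-0.91],[0.56,-0.28,-0.26]
[-0.21,-0.21,-0.91],[0.59,-0.20,-0.28]
[-0.21,-0.21,-0.91],[0.60,-0.11,-0.31]
```

View pics/s9.png

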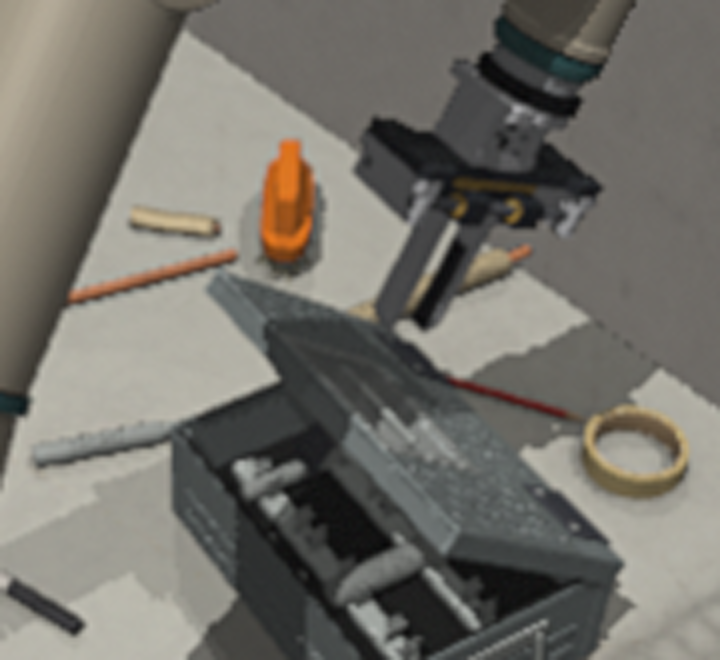

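>>> move_arm:
  moves:
    - [[-0.21,-0.21,-0.91],[-0.02,-0.6,-0.3],1]
    - [[-0.21,-0.21,-0.91],[0.07,-0.68,-0.3],1]
    - [[-0.21,-0.21,-0.91],[0.15,-0.66,-0.3],1]
    - [[-0.21,-0.21,-0.91],[0.23,-0.63,-0.2],1]
    - [[-0.21,-0.21,-0.91],[0.31,-0.59,-0.2],1]

```text
t: 9.15
tcp_pos: [0.5376, 0.1341, 0.3317]
orientation: [-1.414, -2.567, 0.26]
contact_force: [0.0, 0.6, 0.2]
grip_width: 0.005
```

>>> move_arm:
  moves:
    - [[-0.21,-0.21,-0.91],[0.37,-0.55,-0.16],1]
    - [[-0.21,-0.21,-0.91],[0.44,-0.49,-0.18],1]
    - [[-0.21,-0.21,-0.91],[0.49,-0.43,-0.2],1]
    - [[-0.21,-0.21,-0.91],[0.53,-0.36,-0.2],1]
    - [[-0.21,-0.21,-0.91],[0.56,-0.28,-0.2],1]

```text
t: 9.65
tcp_pos: [0.4677, 0.1376, 0.365]
orientation: [-0.509, -3.062, 0.065]
contact_force: [1.0, -0.4, 0.8]
grip_width: 0.006
```

```bash
python3 - <<'E'
from plan import *
st()
plan(bx(-.15,.0,.205),rot(-.138+np.pi/2))
c,T=shot('side');save(c,'d10.png',(130,60,350,250),3)
E
```

```text
9.65 [0.4677 0.1376 0.365 ] [-0.5086 -3.0618  0.0649] [ 1.029  -0.4342  0.8075] 0.0057699127458904565 [-0.4056  0.2692  0.0642  1.6641  0.0014  1.2616  0.8979]
[[-0.9456  0.3223 -0.0435]
 [ 0.3238  0.9455 -0.0351]
 [ 0.0298 -0.0473 -0.9984]]
n 9 dist 0.1624467458005094 deg 11.414154922186539
[-0.04,-0.03,-0.15],[0.13,0.04,0.89]
[-0.04,-0.03,-0.15],[0.13,0.04,0.89]
[-0.04,-0.03,-0.15],[0.14,0.04,0.89]
[-0.04,-0.03,-0.15],[0.14,0.03,0.89]
[-0.04,-0.03,-0.15],[0.14,0.03,0.89]
[-0.04,-0.03,-0.15],[0.14,0.03,0.89]
[-0.04,-0.03,-0.15],[0.15,0.03,0.89]
[-0.04,-0.03,-0.15],[0.15,0.03,0.89]
[-0.04,-0.03,-0.15],[0.15,0.03,0.89]
```

View pics/d10.png

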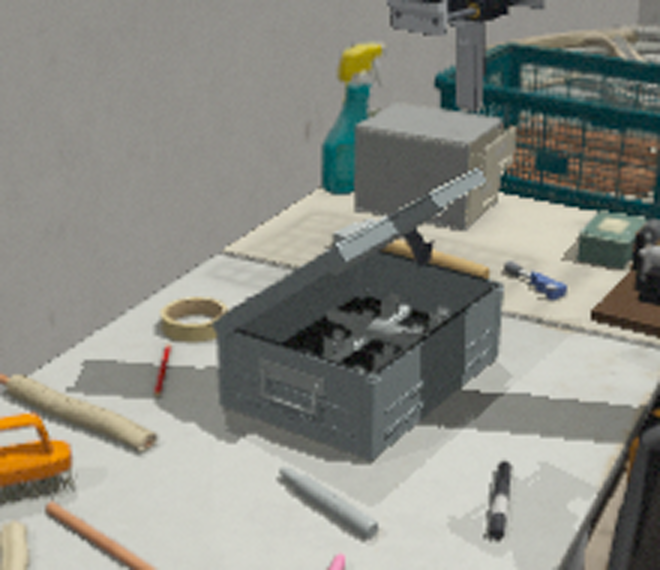

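>>> move_arm:
  moves:
    - [[-0.04,-0.03,-0.15],[0.4,0.04,0.9],1]
    - [[-0.04,-0.03,-0.15],[0.3,0.04,0.95],1]
    - [[-0.04,-0.03,-0.15],[0.2,0.04,0.95],1]
    - [[-0.04,-0.03,-0.15],[0.2,0.03,0.95],1]
    - [[-0.04,-0.03,-0.15],[0.15,0.03,0.95],1]

```text
t: 10.2
tcp_pos: [0.435, 0.1448, 0.2752]
orientation: [-0.34, -3.122, 0.014]
contact_force: [1.3, -0.3, -0.3]
grip_width: -0.001
```

>>> move_arm:
  moves:
    - [[-0.04,-0.03,-0.15],[0.1,0.03,0.95],1]
    - [[-0.04,-0.03,-0.15],[0.1,0.03,0.95],1]
    - [[-0.04,-0.03,-0.15],[0.05,0.03,0.95],1]
    - [[-0.04,-0.03,-0.15],[0,0.03,0.7],1]

```text
t: 10.6
tcp_pos: [0.4264, 0.1466, 0.2022]
orientation: [0.206, 3.115, 0.018]
contact_force: [0.3, 1.1, -0.1]
grip_width: 0.005
```

```bash
python3 - <<'E'
from plan import *
st()
c,T=shot('side');save(c,'d11.png',(130,60,350,250),3)
E
```

```text
10.6 [0.4264 0.1466 0.2022] [0.2061 3.1148 0.0179] [ 0.2605  1.0681 -0.1224] 0.005192559226178335 [-0.3914  0.3413 -0.001   2.0723 -0.0017  0.7051  1.0476]
[[-0.9911  0.1316  0.0206]
 [ 0.1318  0.9912  0.0101]
 [-0.0191  0.0128 -0.9997]]
```

View pics/d11.png

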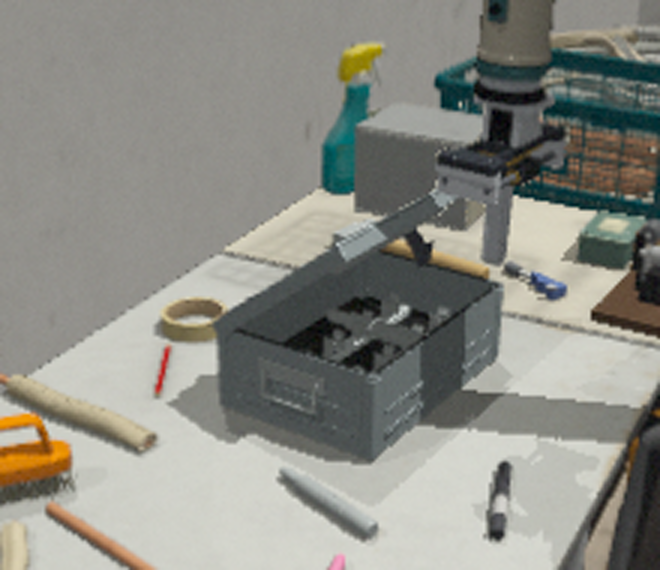

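```bash
python3 - <<'E'
from plan import *
c,T=shot('side')
def lid(x,y,z,th): # offset from hinge in lid frame (box axes when shut)
    return bx(.107+x*np.cos(th)+z*np.sin(th), y, .112-x*np.sin(th)+z*np.cos(th))
for th in (.5,.6,.7,.8):
    P=[lid(-.2185,.1535,.004,th),lid(-.2185,-.1535,.004,th),lid(-.2185,.1535,-.018,th),lid(0,.1535,.004,th)]
    print(th,P[0],((proj(c,T,P)-[130,60])*3).round(0).tolist())
E
```

```text
0.5 [0.52836924 0.28893555 0.22026481] [[350.0, 275.0], [492.0, 193.0], [358.0, 295.0], [210.0, 319.0]]
0.6 [0.54001429 0.28731825 0.23867572] [[341.0, 256.0], [484.0, 176.0], [351.0, 275.0], [210.0, 320.0]]
0.7 [0.55342172 0.28545619 0.25582093] [[330.0, 237.0], [475.0, 161.0], [341.0, 256.0], [210.0, 320.0]]
0.8 [0.56845756 0.28336797 0.27152913] [[318.0, 219.0], [465.0, 146.0], [330.0, 237.0], [210.0, 320.0]]
```

Lid angle ≈0.65 from the corner overlay. Now I push it up with the shut fingers, off-centre to avoid the hook.

>>> move_arm:
  moves:
    - [[0,0,0],[-0.85,0.9,0],1]
    - [[0,0,0],[-0.85,0.9,0],1]
    - [[0,0,0],[-0.85,0.9,0],1]
    - [[0,0,0],[-0.85,0.9,0],1]
    - [[0,0,0],[-0.8,0.1,-0.2],1]

```text
t: 11.2
tcp_pos: [0.5177, 0.2095, 0.2122]
orientation: [0.216, 3.117, 0.015]
contact_force: [-22.7, 6.3, 13.8]
grip_width: 0.004
```

>>> move_arm:
  moves:
    - [[0,0,0],[-0.8,0,-0.35],1]
    - [[0,0,0],[-0.8,0,-0.35],1]
    - [[0,0,0],[-0.8,0,-0.35],1]

```text
t: 11.5
tcp_pos: [0.5309, 0.2075, 0.232]
orientation: [-0.202, -3.084, 0.002]
contact_force: [-20.2, 0.5, 10.3]
grip_width: 0.007
```

```bash
python3 - <<'E'
from plan import *
st()
c,T=shot('side');save(c,'d12.png',(130,60,350,250),3)
E
```

```text
11.5 [0.5309 0.2075 0.232 ] [-0.2024 -3.0843  0.0016] [-20.2084   0.5039  10.2707] 0.006693724123007643 [-0.4022  0.5089 -0.0078  1.6663 -0.0218  1.012   1.0427]
[[-0.9902  0.1305 -0.0506]
 [ 0.1306  0.9914  0.0023]
 [ 0.0504 -0.0043 -0.9987]]
```

View pics/d12.png

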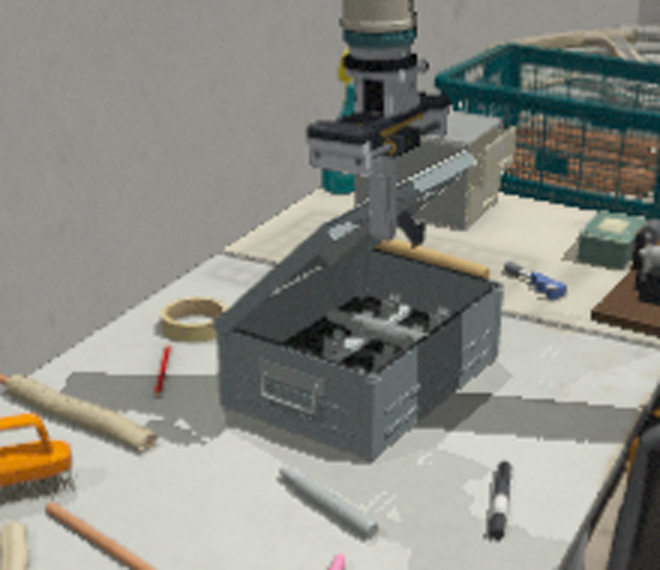

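>>> move_arm:
  moves:
    - [[0,-0.9,0],[-1,0,-0.4],1]
    - [[0,-0.9,0],[-1,0,-0.5],1]
    - [[0,-0.9,0],[-1,0,-0.6],1]
    - [[0,-0.6,0],[-0.9,0,-0.6],1]
    - [[0,0,0],[-0.8,0,-0.6],1]

```text
t: 12.05
tcp_pos: [0.5831, 0.2, 0.2959]
orientation: [0.176, 2.766, -0.056]
contact_force: [-0.8, 0.3, -4.0]
grip_width: 0.004
```

```bash
python3 - <<'E'
from plan import *
st()
c,T=shot('side');save(c,'d13.png',(130,60,350,250),3)
E
```

```text
12.05 [0.5831 0.2    0.2959] [ 0.1761  2.7662 -0.0559] [-0.8031  0.2956 -3.9575] 0.004329410623033291 [-0.6362  0.3423  0.1615  1.84    0.2728  0.6854  0.7641]
[[-0.9248  0.1298  0.3576]
 [ 0.1152  0.9914 -0.0618]
 [-0.3626 -0.016  -0.9318]]
```

View pics/d13.png

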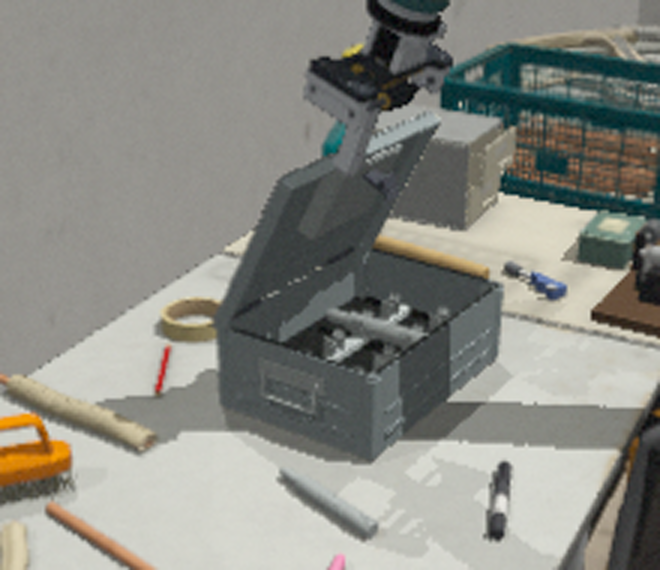

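>>> move_arm:
  moves:
    - [[0,0.1,0],[-0.85,0,0.6],1]
    - [[0,0.1,0],[-0.9,0,0.4],1]
    - [[0,0.1,0],[-0.93,0,0.36],1]
    - [[0,0.1,0],[-0.93,0,0.36],1]
    - [[0,0.1,0],[-0.93,0,0.36],1]

```text
t: 12.6
tcp_pos: [0.6879, 0.1885, 0.3306]
orientation: [0.192, 2.801, -0.022]
contact_force: [-2.9, 0.4, 2.5]
grip_width: 0.004
```

```bash
python3 - <<'E'
from plan import *
st()
c,T=shot('side');save(c,'d14.png',(130,60,350,250),3)
E
```

```text
12.6 [0.6879 0.1885 0.3306] [ 0.1921  2.8014 -0.0215] [-2.886   0.3629  2.4786] 0.003699909221299167 [-0.4541  0.4632  0.1002  1.5181  0.1424  0.8704  0.9868]
[[-0.9358  0.1352  0.3256]
 [ 0.1302  0.9908 -0.0373]
 [-0.3276  0.0075 -0.9448]]
```

View pics/d14.png

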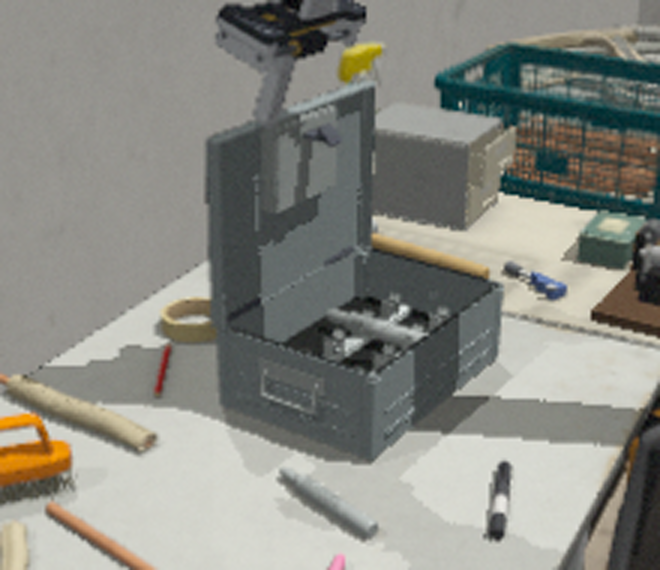

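The lid stands nearly upright (≈1.5 rad). I back off up and away, then go to the punch.

>>> move_arm:
  moves:
    - [[0,0,0],[0.1,0,-0.8],-0.1]
    - [[0,0,0],[0.3,0,-1],-0.1]
    - [[0,0.3,0],[0.6,0.3,-0.6],-0.1]
    - [[0,0.6,-0.2],[0.9,0.5,-0.2],-0.1]
    - [[0,0.6,-0.2],[0.9,0.6,-0.1],-0.1]

```text
t: 13.15
tcp_pos: [0.6184, 0.222, 0.3729]
orientation: [0.133, 3.013, -0.016]
contact_force: [1.2, -0.2, -0.7]
grip_width: 0.393
```

```bash
python3 - <<'E'
from plan import *
st()
plan([.495,.390,.24],rot(np.radians(67.6)))
c,T=shot('side');save(c,'d15.png',(130,60,350,250),3)
E
```

```text
13.15 [0.6184 0.222  0.3729] [ 0.1329  3.0132 -0.0157] [ 1.2488 -0.1886 -0.6535] 0.39335457810548236 [-0.4534  0.4523  0.0466  1.3669  0.0471  1.215   1.0561]
[[-0.9883  0.0883  0.1245]
 [ 0.087   0.9961 -0.0159]
 [-0.1255 -0.0048 -0.9921]]
n 13 dist 0.24722847006526322 deg 18.779625449070053
[0.01,0.07,0.17],[0.59,0.60,0.44]
[0.01,0.07,0.17],[0.60,0.59,0.44]
[0.01,0.07,0.17],[0.61,0.58,0.45]
[0.01,0.07,0.17],[0.62,0.56,0.45]
[0.01,0.07,0.17],[0.63,0.55,0.46]
[0.01,0.07,0.17],[0.63,0.54,0.46]
[0.01,0.07,0.17],[0.64,0.52,0.47]
[0.01,0.07,0.17],[0.65,0.51,0.48]
[0.01,0.07,0.17],[0.66,0.49,0.48]
[0.01,0.07,0.17],[0.66,0.48,0.49]
[0.01,0.07,0.17],[0.67,0.46,0.49]
[0.01,0.07,0.17],[0.67,0.45,0.50]
[0.01,0.07,0.17],[0.68,0.43,0.50]
```

View pics/d15.png

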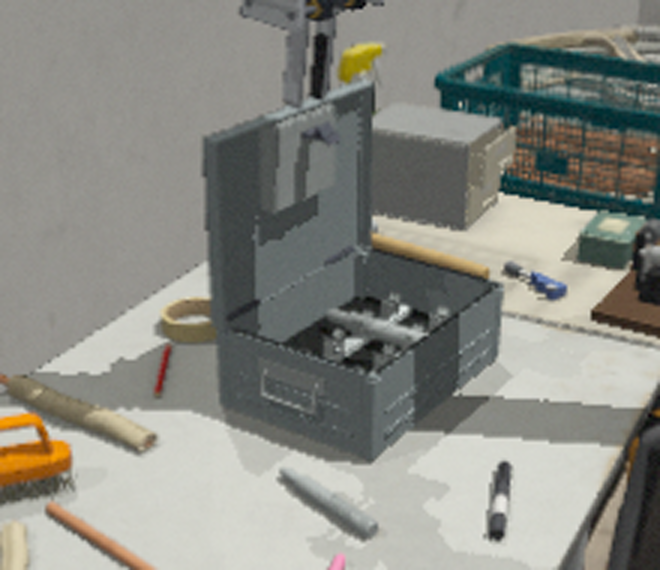

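>>> move_arm:
  moves:
    - [[0,0.1,0.2],[0.8,0.8,0.4],-0.1]
    - [[0,0.1,0.2],[0.8,0.8,0.5],-0.1]
    - [[0,0.1,0.2],[0.8,0.77,0.6],-0.1]
    - [[0,0.1,0.22],[0.83,0.75,0.6],-0.1]
    - [[0,0.1,0.22],[0.83,0.72,0.6],-0.1]

```text
t: 13.7
tcp_pos: [0.5529, 0.3109, 0.3145]
orientation: [0.375, 3.053, 0.006]
contact_force: [-0.1, 0.2, -0.3]
grip_width: 0.552
```

>>> move_arm:
  moves:
    - [[0,0.1,0.22],[0.85,0.68,0.7],-0.1]
    - [[0,0.1,0.22],[0.86,0.66,0.7],-0.1]
    - [[0,0.1,0.22],[0.87,0.63,0.8],-0.1]
    - [[0,0.1,0.22],[0.88,0.6,0.8],-0.1]

```text
t: 14.1
tcp_pos: [0.5003, 0.3816, 0.253]
orientation: [0.582, 3.07, 0.026]
contact_force: [-0.1, 0.5, -0.4]
grip_width: 0.55
```

```bash
python3 - <<'E'
from plan import *
st()
c,T=shot('wrist');save(c,'w16.png')
for k in outline_of('wrist','punch'):
    ys,xs=np.where(k['mask'])
    P=onplane(c,T,np.c_[xs,ys],.010)[:,:2];m=P.mean(0);u,s,v=np.linalg.svd(P-m);d=v[0];d=d if d[0]>0 else -d
    q=(P-m)@d;print(k['score'],xs.mean(),ys.mean(),m,np.degrees(np.arctan2(d[1],d[0])),m+d*q.min(),m+d*q.max(),q.max()-q.min())
plan([.495,.390,.15],rot(np.radians(67.6)))
E
```

```text
14.1 [0.5003 0.3816 0.253 ] [0.582  3.0697 0.0261] [-0.0992  0.517  -0.3523] 0.5503594034111705 [-0.7351  0.5391  0.0607  1.5467 -0.0335  1.033   0.5294]
[[-0.9305  0.3659  0.0199]
 [ 0.3661  0.9305  0.0132]
 [-0.0137  0.0196 -0.9997]]
0.94 466.58647194465794 30.617217524980784 [0.4308 0.7255] -74.01400221075087 [0.4103 0.7973] [0.4488 0.6629] 0.13974431562634684
0.93 343.2766393442623 79.57308743169399 [0.4326 0.5413] -77.60497088562519 [0.4178 0.6089] [0.4497 0.4637] 0.14859778311269078
0.55 258.3082021541011 165.18889809444906 [0.5022 0.3874] -21.92478061018216 [0.4425 0.4114] [0.5763 0.3576] 0.1442250034770738
0.48 130.0012735109718 252.407131661442 [0.5598 0.1435] 56.30093227660234 [ 0.4513 -0.0192] [0.6667 0.3038] 0.38817851898129774
n 6 dist 0.1015147572536743 deg 1.694948850300853
[0.02,0.01,0.03],[0.05,0.03,0.84]
[0.02,0.01,0.03],[0.05,0.03,0.84]
[0.02,0.01,0.03],[0.04,0.04,0.84]
[0.02,0.01,0.03],[0.04,0.04,0.84]
[0.02,0.01,0.03],[0.04,0.04,0.84]
[0.02,0.01,0.03],[0.04,0.04,0.84]
```

View pics/w16.png

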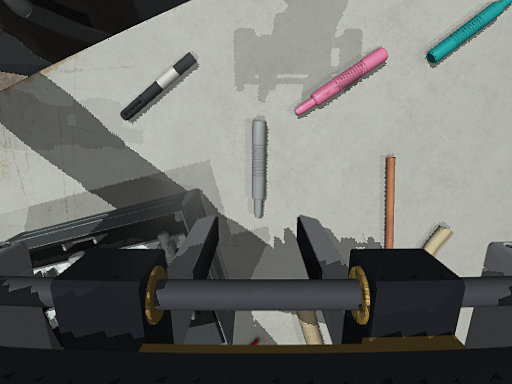

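Wrist picture: the steel punch is at (258,118)–(259,217) with its nose towards the gripper, and the fingers straddle its line. Pink (340,80) and turquoise (466,30) are the decoys. Next I descend to it.

```bash
python3 - <<'E'
from plan import *
plan([.490,.392,.06],rot(np.radians(67.8)))
E
```

```text
n 10 dist 0.191603387508735 deg 1.5482804098781782
[0.01,0.01,0.01],[0.06,0.01,0.96]
[0.01,0.01,0.01],[0.06,0.01,0.96]
[0.01,0.01,0.01],[0.06,0.01,0.96]
[0.01,0.01,0.01],[0.06,0.02,0.96]
[0.01,0.01,0.01],[0.06,0.02,0.96]
[0.01,0.01,0.01],[0.06,0.02,0.96]
[0.01,0.01,0.01],[0.05,0.02,0.96]
[0.01,0.01,0.01],[0.05,0.02,0.96]
[0.01,0.01,0.01],[0.05,0.02,0.96]
[0.01,0.01,0.01],[0.05,0.03,0.96]
```

>>> move_arm:
  moves:
    - [[0.02,0.02,0.02],[0.06,0.02,1],0]
    - [[0.02,0.02,0.02],[0.06,0.02,1],0]
    - [[0.02,0.02,0.02],[0.06,0.02,1],0]
    - [[0.02,0.02,0.02],[0.06,0.02,1],0]
    - [[0.02,0.02,0.02],[0.06,0.02,1],0]

```text
t: 14.7
tcp_pos: [0.5009, 0.3844, 0.1581]
orientation: [0.594, 3.069, 0.016]
contact_force: [-0.3, 0.2, 0.4]
grip_width: 0.499
```

>>> move_arm:
  moves:
    - [[0,0,0],[0.05,0.02,1],0]
    - [[0,0,0],[0.05,0.02,1],0]
    - [[0,0,0],[0.05,0.02,1],0]
    - [[0,0,0],[0.05,0.02,0.8],0]
    - [[0,0,0],[0,0,0],0]

```text
t: 15.2
tcp_pos: [0.5052, 0.381, 0.0843]
orientation: [0.594, 3.056, 0.014]
contact_force: [-0.3, -0.0, 0.0]
grip_width: 0.503
```

```bash
python3 - <<'E'
from plan import *
st()
plan([.490,.392,.004],rot(np.radians(67.8)))
c,T=shot('wrist');save(c,'w17.png')
E
```

```text
15.2 [0.5052 0.381  0.0843] [0.594  3.0559 0.0141] [-0.3328 -0.0249  0.044 ] 0.5032221588451944 [-0.7349  0.7363  0.0569  1.7029 -0.0349  0.6784  0.5206]
[[-0.9268  0.3744  0.0297]
 [ 0.3746  0.9272  0.0035]
 [-0.0262  0.0143 -0.9996]]
n 5 dist 0.08243776978548267 deg 1.7250892625330165
[0.02,0.04,0.01],[0.20,0.03,0.80]
[0.02,0.04,0.01],[0.20,0.04,0.80]
[0.02,0.04,0.01],[0.20,0.04,0.80]
[0.02,0.04,0.01],[0.19,0.04,0.80]
[0.02,0.04,0.01],[0.19,0.04,0.80]
```

View pics/w17.png

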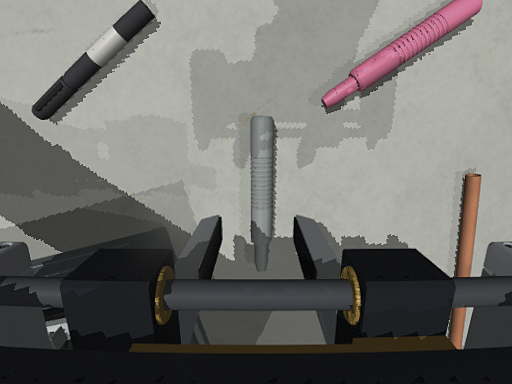

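>>> move_arm:
  moves:
    - [[0,0.1,0],[0.3,0.04,0.8],0]
    - [[0,0.1,0],[0.3,0.04,0.8],0]
    - [[0,0.1,0],[0.3,0.04,0.8],0]
    - [[0,0,0],[0.2,0.04,0.8],0]
    - [[0,0,0],[0.1,0,0],0]

```text
t: 15.75
tcp_pos: [0.4873, 0.3955, 0.0201]
orientation: [-0.599, -3.073, -0.037]
contact_force: [-0.9, -0.4, -1.0]
grip_width: 0.501
```

```bash
python3 - <<'E'
from plan import *
st()
plan([.490,.392,.004],rot(np.radians(67.8)))
E
```

```text
15.75 [0.4873 0.3955 0.0201] [-0.5988 -3.0734 -0.037 ] [-0.8784 -0.3788 -0.9905] 0.5009105369545311 [-0.7235  0.8282  0.0175  1.7294 -0.0657  0.5728  0.5292]
[[-0.9268  0.3755 -0.0055]
 [ 0.3752  0.9266  0.0252]
 [ 0.0146  0.0213 -0.9997]]
n 1 dist 0.016693560153236583 deg 1.484028661880263
[0.15,-0.10,0.02],[-0.20,-0.13,0.80]
```

>>> move_arm:
  moves:
    - [[0.1,-0.1,0],[-0.1,-0.1,0.5],0]
    - [[0.05,0,0],[-0.1,-0.05,0.3],0]
    - [[0,0,0],[0,0,0.05],0]

```text
t: 16.05
tcp_pos: [0.4898, 0.3915, 0.0014]
orientation: [-0.6, -3.084, 0.002]
contact_force: [-0.1, -0.1, -0.6]
grip_width: 0.501
```

>>> move_arm:
  moves:
    - [[0,0,0],[0,0,-0.05],1]
    - [[0,0,0],[0,0,0],1]
    - [[0,0,0],[0,0,0],1]
    - [[0,0,0],[0,0,0],1]
    - [[0,0,0],[0,0,0],1]
  force: 60

```text
t: 16.55
tcp_pos: [0.4909, 0.3919, 0.0036]
orientation: [0.6, 3.082, 0.0]
contact_force: [-0.1, -0.3, -1.4]
grip_width: 0.196
```

```bash
python3 - <<'E'
from plan import *
st()
E
```

```text
16.55 [0.4909 0.3919 0.0036] [0.6002 3.0824 0.    ] [-0.0923 -0.3238 -1.447 ] 0.1955188765709968 [-0.7428  0.858   0.0395  1.7205 -0.054   0.5633  0.5148]
[[-0.9269  0.3752  0.0013]
 [ 0.3752  0.9269 -0.0003]
 [-0.0013  0.0003 -1.    ]]
```

>>> move_arm:
  moves:
    - [[0,0,0],[0,0,-1],1]
    - [[0,0,0],[0,0,-1],1]
    - [[0,0,0],[0,0,-1],1]
    - [[0,0,0],[0,0,-1],1]
    - [[0,0,0],[0,0,-1],1]

```text
t: 17.05
tcp_pos: [0.4873, 0.3888, 0.1026]
orientation: [-0.6, -3.078, 0.013]
contact_force: [-0.5, 0.0, -2.3]
grip_width: 0.197
```

```bash
python3 - <<'E'
from plan import *
st()
c,T=shot('wrist');save(c,'w18.png')
plan(bx(-.018,.032,.22),rot(-.138+np.pi/2))
E
```

```text
17.05 [0.4873 0.3888 0.1026] [-0.6    -3.0779  0.0132] [-0.5444  0.0321 -2.2947] 0.19710578090055406 [-0.7501  0.7161  0.0517  1.6792 -0.0483  0.7576  0.5101]
[[-0.9268  0.3756 -0.0072]
 [ 0.3756  0.9267 -0.0071]
 [ 0.004  -0.0093 -0.9999]]
n 14 dist 0.2714739740518131 deg 14.161579505018342
[-0.00,-0.00,-0.13],[-0.60,-0.65,-0.41]
[-0.00,-0.00,-0.13],[-0.58,-0.66,-0.41]
[-0.00,-0.00,-0.13],[-0.57,-0.67,-0.41]
[-0.00,-0.00,-0.13],[-0.56,-0.68,-0.41]
[-0.00,-0.00,-0.13],[-0.55,-0.69,-0.41]
[-0.00,-0.00,-0.13],[-0.54,-0.70,-0.41]
[-0.00,-0.00,-0.13],[-0.52,-0.71,-0.41]
[-0.00,-0.00,-0.13],[-0.51,-0.72,-0.41]
[-0.00,-0.00,-0.13],[-0.50,-0.73,-0.41]
[-0.00,-0.00,-0.13],[-0.49,-0.73,-0.41]
[-0.00,-0.00,-0.13],[-0.47,-0.74,-0.41]
[-0.00,-0.00,-0.13],[-0.46,-0.75,-0.41]
[-0.00,-0.00,-0.13],[-0.45,-0.76,-0.41]
[-0.00,-0.00,-0.13],[-0.43,-0.77,-0.41]
```

View pics/w18.png

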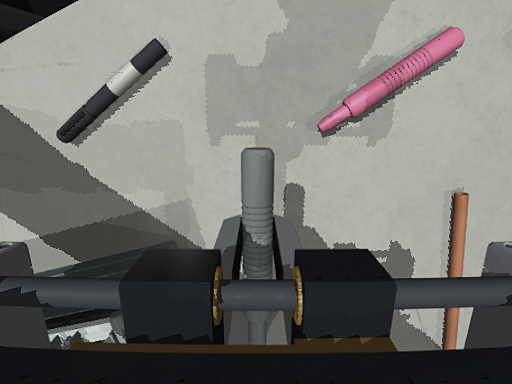

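The punch is held (18.5 mm opening, ≈2.3 N weight). Carrying it over the box.

>>> move_arm:
  moves:
    - [[0,0,-0.1],[-0.5,-0.3,-1],1]
    - [[0,0,-0.15],[-0.7,-0.6,-1],1]
    - [[0,0,-0.15],[-0.7,-0.8,-0.8],1]
    - [[0,0,-0.15],[-0.7,-0.85,-0.8],1]
    - [[0,0,-0.15],[-0.65,-0.9,-0.6],1]

```text
t: 17.6
tcp_pos: [0.5246, 0.3046, 0.1894]
orientation: [-0.43, -3.104, 0.007]
contact_force: [0.3, -0.6, -1.9]
grip_width: 0.199
```

>>> move_arm:
  moves:
    - [[0,0,-0.2],[-0.65,-0.9,-0.3],1]
    - [[0,0,-0.2],[-0.65,-0.9,-0.2],1]
    - [[0,0,-0.2],[-0.6,-0.9,-0.2],1]
    - [[0,0,-0.2],[-0.6,-0.9,-0.2],1]
    - [[0,0,-0.2],[-0.55,-0.9,0],1]

```text
t: 18.1
tcp_pos: [0.5654, 0.1985, 0.2068]
orientation: [-0.204, -3.127, 0.007]
contact_force: [0.5, 0.1, -2.3]
grip_width: 0.196
```

```bash
python3 - <<'E'
from plan import *
st()
plan(bx(-.018,.032,.2),rot(-.138+np.pi/2))
E
```

```text
18.1 [0.5654 0.1985 0.2068] [-0.2039 -3.1265  0.0065] [ 0.5306  0.1469 -2.3385] 0.1956590814760251 [-0.3725  0.5572 -0.0192  1.6534  0.0126  0.9406  1.0443]
[[-0.9915  0.1299 -0.0087]
 [ 0.1299  0.9915 -0.0036]
 [ 0.0081 -0.0047 -1.    ]]
n 3 dist 0.040817883784316 deg 0.6982512543171816
[-0.01,-0.02,0.02],[-0.26,-0.62,0.11]
[-0.01,-0.02,0.02],[-0.26,-0.62,0.11]
[-0.01,-0.02,0.02],[-0.26,-0.62,0.11]
```

>>> move_arm:
  moves:
    - [[0,0,0],[-0.28,-0.65,0.2],1]
    - [[0,0,0],[-0.27,-0.65,0.2],1]
    - [[0,0,0],[-0.26,-0.65,0.2],1]
    - [[0,0,0],[0,0,0],1]

```text
t: 18.5
tcp_pos: [0.5764, 0.1512, 0.1916]
orientation: [-0.213, -3.123, 0.011]
contact_force: [1.1, -0.3, -2.8]
grip_width: 0.2
```

```bash
python3 - <<'E'
from plan import *
s=st()
plan(bx(-.018,.032,.13),rot(-.138+np.pi/2))
c,T=shot('wrist');save(c,'w19.png')
for n in 'abcd':
  y=dict(a=.096,b=.032,c=-.032,d=-.096)[n]
  print(n,proj(c,T,[bx(-.012-.036,y,.05),bx(-.012+.036,y,.05)]).tolist())
for t in ['clip_a','clip_b','clip_c']:
  for r in recognise('wrist',t)[:4]:
    q=(T@np.r_[r['at'],1])[:3];print(t,r['score'],q,proj(c,T,q))
c,T=shot('scene');save(c,'s19.png',(200,80,380,245),4)
for n in 'abcd':
  y=dict(a=.096,b=.032,c=-.032,d=-.096)[n]
  print(n,((proj(c,T,[bx(-.012-.036,y,.05),bx(-.012+.036,y,.05),bx(-.012-.036,y,.076)])-[200,80])*4).round().tolist())
c,T=shot('side');save(c,'d19.png',(170,90,330,220),4)
for n in 'abcd':
  y=dict(a=.096,b=.032,c=-.032,d=-.096)[n]
  print(n,((proj(c,T,[bx(-.012-.036,y,.05),bx(-.012+.036,y,.05)])-[170,90])*4).round().tolist())
E
```

```text
18.5 [0.5764 0.1512 0.1916] [-0.213  -3.1232  0.0108] [ 1.0571 -0.2617 -2.7588] 0.20011101779369594 [-0.2952  0.5708 -0.0157  1.6765  0.0137  0.9073  1.1176]
[[-0.9907  0.1357 -0.0116]
 [ 0.1358  0.9907 -0.0062]
 [ 0.0106 -0.0077 -0.9999]]
n 4 dist 0.06220330654538855 deg 0.7584155916121135
[-0.01,-0.02,0.00],[0.01,0.11,0.77]
[-0.01,-0.02,0.00],[0.01,0.11,0.77]
[-0.01,-0.02,0.00],[0.02,0.11,0.77]
[-0.01,-0.02,0.00],[0.02,0.11,0.77]
a [[323.426234950559, 156.6633267318428], [320.0440078659966, 218.28771691078273]]
b [[265.88019211851577, 156.37594194594465], [265.296893002266, 218.0791880242283]]
c [[208.39157553721023, 156.2242454939513], [210.60623288447283, 217.7758594931041]]
d [[151.62926047396562, 156.2094386774906], [156.5473188639897, 217.38131799880466]]
clip_a 0.96 [0.5569 0.1079 0.0487] [[218.049 172.338]]
clip_b 0.96 [0.5569 0.1079 0.0487] [[218.049 172.338]]
clip_c 0.96 [0.5569 0.1079 0.0487] [[218.049 172.338]]
a [[265.0, 491.0], [338.0, 459.0], [266.0, 469.0]]
b [[307.0, 542.0], [381.0, 508.0], [308.0, 520.0]]
c [[351.0, 595.0], [426.0, 560.0], [353.0, 574.0]]
d [[397.0, 652.0], [474.0, 615.0], [400.0, 631.0]]
a [[309.0, 397.0], [241.0, 374.0]]
b [[349.0, 369.0], [282.0, 347.0]]
c [[387.0, 342.0], [322.0, 321.0]]
d [[422.0, 317.0], [358.0, 297.0]]
```

View pics/w19.png

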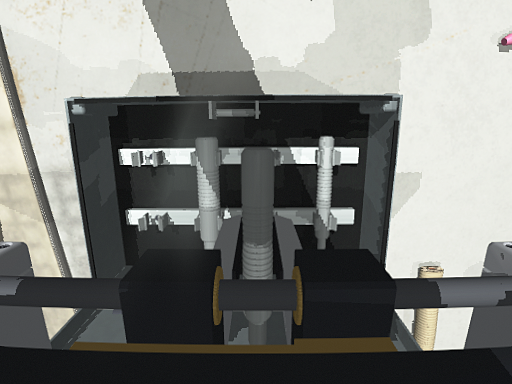

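View pics/s19.png

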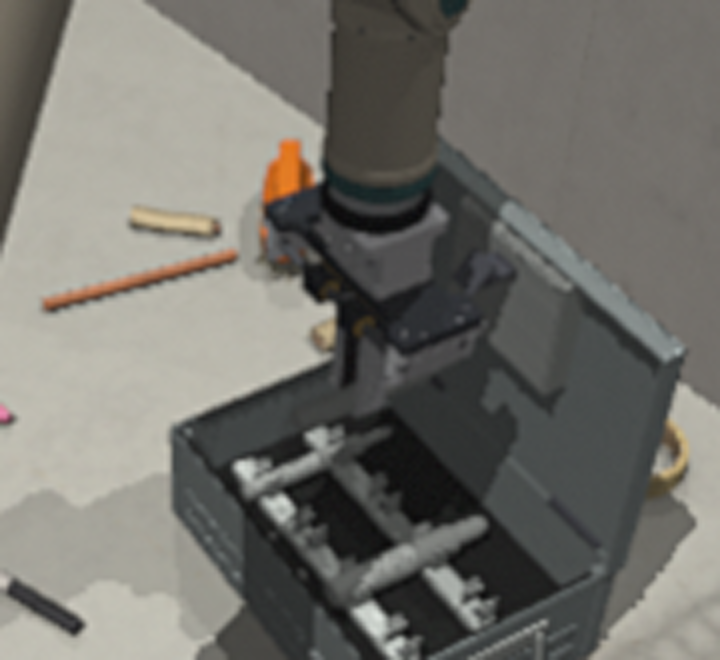

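View pics/d19.png

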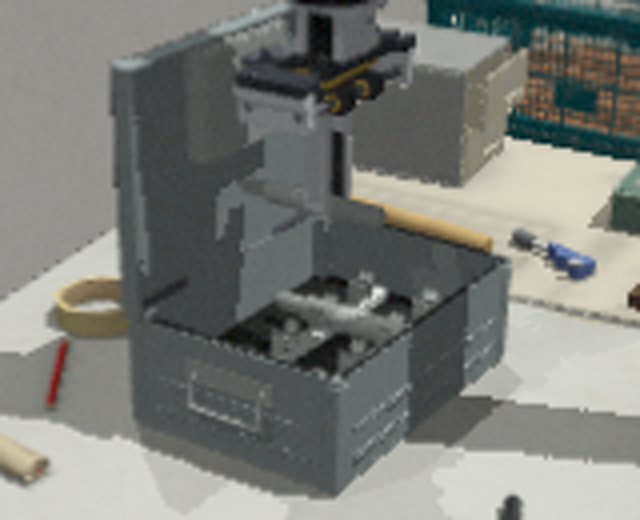

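```bash
python3 - <<'E'
import cv2
im=cv2.imread('pics/w19.png')[85:265,60:410];cv2.imwrite('pics/w19c.png',cv2.resize(im,None,fx=2.28,fy=2.28*1.4,interpolation=cv2.INTER_CUBIC))
E
```

```text
(no output)
```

View pics/w19c.png

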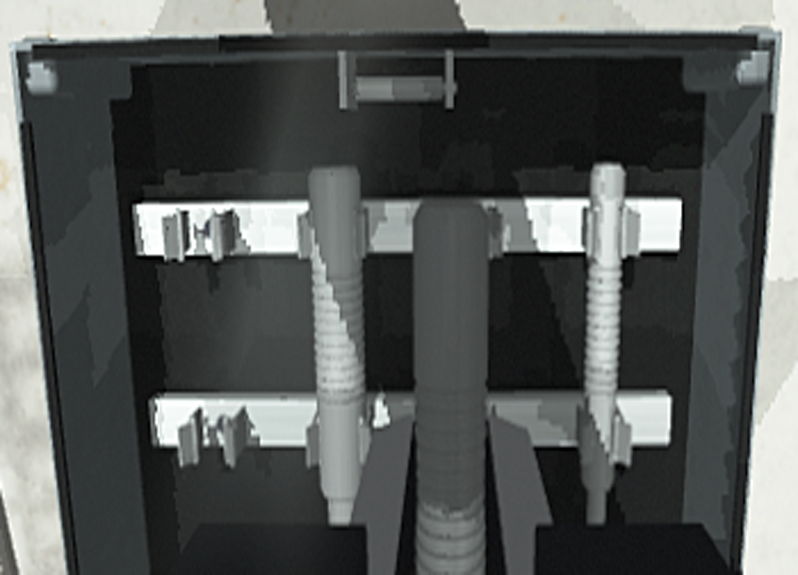

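```bash
python3 - <<'E'
from plan import *
import fit
c,T=shot('wrist')
P=np.array([[-.048,.096,.058],[.024,.096,.058],[-.048,-.032,.062],[.024,-.032,.062]])
obs=np.array([[326.4,156.7],[323.8,216.6],[206.9,156.7],[210.9,216.6]])
# rows are weak: punch axes crossing rail at rows -> use rails z=.05 rows for v
pr=proj(c,T,[bx(*p) for p in P]);print(pr)
prr=proj(c,T,[bx(p[0],p[1],.05) for p in P]);print(prr)
from scipy.optimize import least_squares
def f(p):
    a=proj(c,T,fit.w(p,P));b=proj(c,T,fit.w(p,P*[1,1,0]+[0,0,.05]))
    return np.r_[a[:,0]-obs[:,0],b[:,1]-obs[:,1]]
r=least_squares(f,[.589,.1255,-.138]);print(r.x,r.fun)
p=r.x;print('clip_b',fit.w(p,np.array([[-.012,.032,.05]])), bx(-.012,.032,.05))
# punch in hand: edges
print('punch axis px', onplane(c,T,[[60+450/2.28,85+250/3.192]],s:=observe()['tcp_pos'][2]+.007))
E
```

```text
[[320.41016743 158.04734734]
 [316.76245468 220.71858623]
 [202.36564395 157.48696416]
 [204.64983222 220.90062608]]
[[318.91928752 157.18623918]
 [315.43413816 218.46606066]
 [204.39592995 156.21667522]
 [206.4941412  217.51677577]]
[ 0.58979462  0.13224892 -0.12465989] [-0.3246876  -0.81623015  1.12103314 -0.03579196 -0.98788955  0.51397545
 -0.45583723  0.96777207]
clip_b [[0.58186653 0.16549265 0.05      ]] [0.58181608 0.15884653 0.05      ]
punch axis px [[0.53243803 0.1613688  0.19997901]]
```

```bash
python3 - <<'E'
from plan import *
st();c,T=shot('wrist');st();np.savez('w20.npz',T=T)
save(c,'w20.png')
im=cv2.imread('pics/w20.png')[85:265,60:410];cv2.imwrite('pics/w20c.png',cv2.resize(im,None,fx=2.28,fy=2.28*1.4,interpolation=cv2.INTER_CUBIC))
E
```

```text
18.85 [0.5764 0.1554 0.193 ] [-0.2054 -3.1255  0.0063] [ 0.1451  0.8583 -1.431 ] 0.1996913392709275 [-0.2988  0.5694 -0.0184  1.6746  0.013   0.9078  1.1171]
[[-0.9914  0.1309 -0.0096]
 [ 0.1309  0.9914 -0.0034]
 [ 0.0091 -0.0046 -0.9999]]
18.9 [0.5764 0.1551 0.193 ] [-0.2058 -3.1255  0.0066] [ 0.0305  0.197  -2.8478] 0.19824881520707896 [-0.2987  0.5694 -0.0182  1.6747  0.013   0.9079  1.1171]
[[-0.9913  0.1311 -0.0096]
 [ 0.1311  0.9914 -0.0036]
 [ 0.009  -0.0048 -0.9999]]
```

View pics/w20c.png

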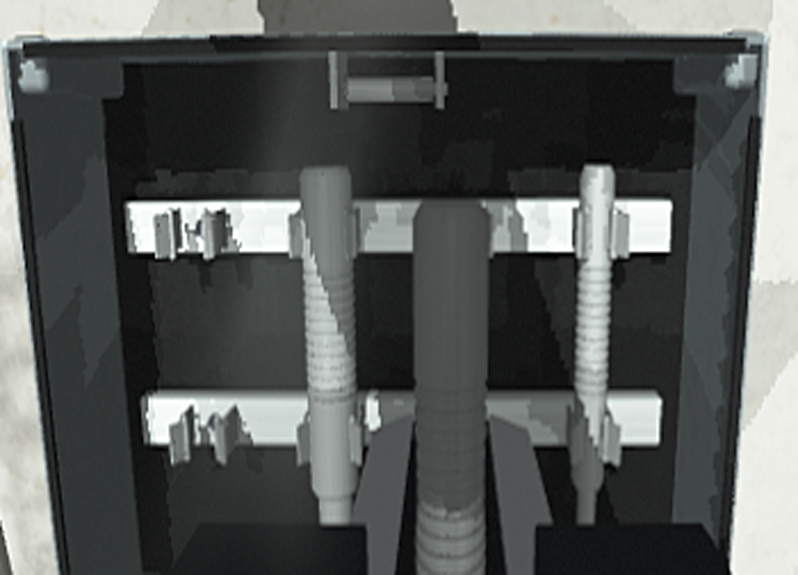

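```bash
python3 - <<'E'
from plan import *
import fit
from scipy.optimize import least_squares
c,T=shot('wrist');T=np.load('w20.npz')['T']
P=np.array([[-.048,.096,.058],[.024,.096,.058],[-.048,-.032,.062],[.024,-.032,.062]])
obs=np.array([[321.8,155.8],[319.0,216.1],[203.0,155.8],[206.7,216.1]])
def f(p):
    a=proj(c,T,fit.w(p,P));b=proj(c,T,fit.w(p,P*[1,1,0]+[0,0,.05]))
    return np.r_[a[:,0]-obs[:,0],b[:,1]-obs[:,1]]
r=least_squares(f,[.589,.1255,-.138]);print(r.x,r.fun)
print('clip_b',fit.w(r.x,np.array([[-.012,.032,.05]])), bx(-.012,.032,.05))
# held punch axis: columns at two rows, z unknown ~ TCP+.0065
z=T[2,3]*0+observe()['tcp_pos'][2]+.007
a=onplane(c,T,[[60+450/2.28,85+215/3.192],[60+450.5/2.28,85+560/3.192]],z);print(a,np.degrees(np.arctan2(a[1,1]-a[0,1],a[1,0]-a[0,0])), observe()['tcp_pos'])
E
```

```text
[ 0.58835574  0.12721751 -0.12686672] [-0.08418446 -0.28050282  0.54554646 -0.20919358 -0.70860997  0.46645015
 -0.37914692  0.69964437]
clip_b [[0.58050104 0.16047866 0.05      ]] [0.58181608 0.15884653 0.05      ]
[[0.52599081 0.16197807 0.1999643 ]
 [0.59557806 0.1529989  0.1999643 ]] -7.35251560312237 [0.57643644 0.1549288  0.1929643 ]
```

```bash
sed -i 's/BOX=.*/BOX=np.array([.5887,.1267,-.130])/' plan.py; python3 - <<'E'
from plan import *
st();print(bx(-.012,.032,.06))
plan(bx(-.018,.032,.10),rot(-.130+np.pi/2))
E
```

```text
18.95 [0.5764 0.1549 0.193 ] [-0.2062 -3.1255  0.0068] [ 0.7199 -0.6778 -1.6961] 0.19609371527244357 [-0.2985  0.5694 -0.018   1.6748  0.0131  0.9078  1.1172]
[[-0.9913  0.1313 -0.0096]
 [ 0.1314  0.9913 -0.0037]
 [ 0.009  -0.0049 -0.9999]]
[0.5809 0.16   0.06  ]
n 5 dist 0.0931582860858009 deg 0.5962756485013984
[-0.01,-0.01,-0.00],[0.01,0.06,0.93]
[-0.01,-0.01,-0.00],[0.02,0.06,0.93]
[-0.01,-0.01,-0.00],[0.02,0.06,0.93]
[-0.01,-0.01,-0.00],[0.02,0.06,0.93]
[-0.01,-0.01,-0.00],[0.02,0.06,0.93]
```

>>> move_arm:
  moves:
    - [[0,0,0],[0.03,0.08,0.9],1]
    - [[0,0,0],[0.03,0.07,0.9],1]
    - [[0,0,0],[0.03,0.06,0.9],1]
    - [[0,0,0],[0.03,0.05,0.9],1]
    - [[0,0,0],[0,0,0],1]

```text
t: 19.45
tcp_pos: [0.5754, 0.1625, 0.1205]
orientation: [-0.203, -3.13, 0.004]
contact_force: [-0.4, -1.1, -3.6]
grip_width: 0.199
```

>>> move_arm:
  moves:
    - [[0,0,0],[0,0,0],1]
    - [[0,0,0],[0,0,0],1]

```text
t: 19.65
tcp_pos: [0.5761, 0.1629, 0.1215]
orientation: [-0.203, -3.131, 0.003]
contact_force: [0.7, -0.3, -2.1]
grip_width: 0.199
```

```bash
python3 - <<'E'
from plan import *
st()
plan(bx(-.018,.032,.085),rot(-.130+np.pi/2))
c,T=shot('wrist');st();
save(c,'w21.png')
im=cv2.imread('pics/w21.png')[40:300,60:450];cv2.imwrite('pics/w21c.png',cv2.resize(im,None,fx=2,fy=2,interpolation=cv2.INTER_CUBIC))
c,T=shot('side');save(c,'d21.png',(170,90,330,220),4)
E
```

```text
19.65 [0.5761 0.1629 0.1215] [-0.2026 -3.1311  0.0029] [ 0.6783 -0.3425 -2.1426] 0.19857299558745625 [-0.3106  0.6568 -0.0191  1.7424  0.0175  0.747   1.1029]
[[-0.9917  0.1289 -0.0041]
 [ 0.1289  0.9917 -0.0016]
 [ 0.0038 -0.0021 -1.    ]]
n 2 dist 0.03662892288546227 deg 0.25574940115986816
[-0.01,-0.01,0.00],[0.02,-0.06,0.91]
[-0.01,-0.01,0.00],[0.02,-0.06,0.91]
19.7 [0.5764 0.163  0.1219] [-0.2027 -3.1319  0.0024] [-0.4812 -0.0316 -1.4494] 0.19796305422216903 [-0.3106  0.6564 -0.0191  1.7421  0.0175  0.7468  1.1029]
[[-0.9916  0.1289 -0.0032]
 [ 0.1289  0.9917 -0.0013]
 [ 0.003  -0.0017 -1.    ]]
```

View pics/w21c.png

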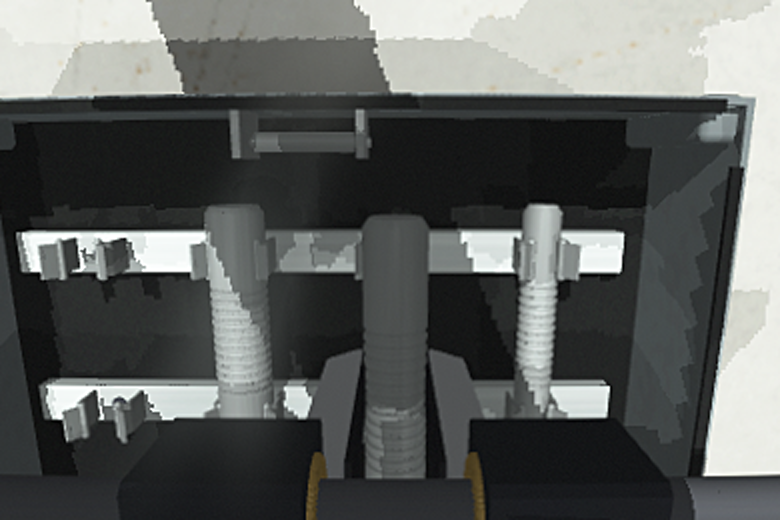

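View pics/d21.png

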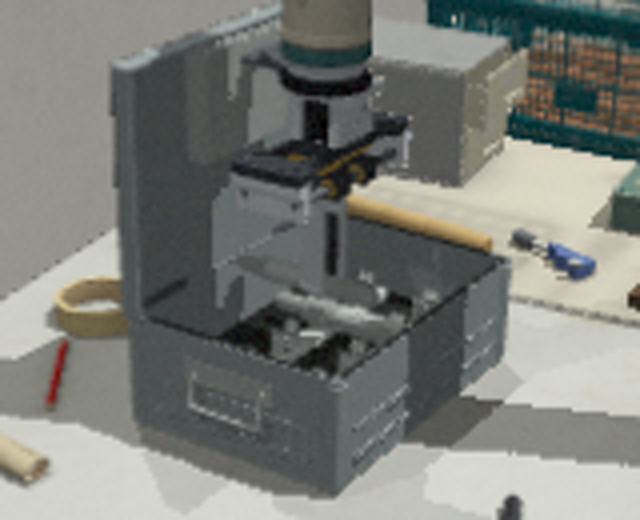

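Image check: clip midline is at crop column 390 and the held punch at 396, so it sits 2.5 mm too far left. That agrees with the plan, so I correct while descending.

>>> move_arm:
  moves:
    - [[0,0,0],[0.03,-0.1,0.6],1]
    - [[0,0,0],[0.03,-0.1,0.6],1]
    - [[0,0,0],[0,0,0.5],1]
    - [[0,0,0],[0,0,0],1]
    - [[0,0,0],[0,0,0],1]

```text
t: 20.25
tcp_pos: [0.575, 0.1584, 0.0857]
orientation: [-0.204, -3.133, 0.002]
contact_force: [0.1, -0.7, -1.7]
grip_width: 0.201
```

```bash
python3 - <<'E'
from plan import *
st()
plan(bx(-.018,.032,.07),rot(-.130+np.pi/2))
c,T=shot('wrist')
save(c,'w22.png')
im=cv2.imread('pics/w22.png')[40:300,60:450];cv2.imwrite('pics/w22c.png',cv2.resize(im,None,fx=2,fy=2,interpolation=cv2.INTER_CUBIC))
E
```

```text
20.25 [0.575  0.1584 0.0857] [-0.2041 -3.1333  0.0019] [ 0.0641 -0.6963 -1.7307] 0.2009778422736259 [-0.3043  0.7029 -0.0188  1.7757  0.0205  0.6652  1.1059]
[[-0.9916  0.1297 -0.0017]
 [ 0.1297  0.9916 -0.0011]
 [ 0.0016 -0.0013 -1.    ]]
n 1 dist 0.01592120357713256 deg 0.11601960242561153
[-0.01,-0.01,-0.00],[0.02,0.12,0.79]
```

View pics/w22c.png

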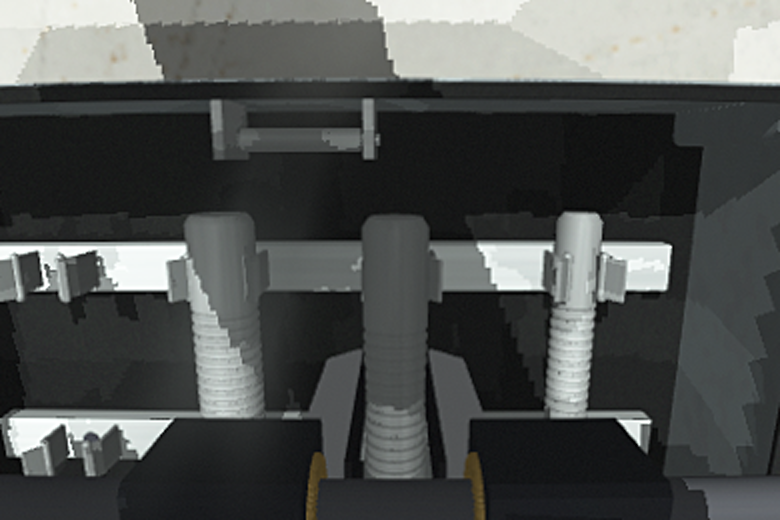

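Jaws of clip_b are visible either side; midline col ≈400, punch 395.5, so shift ≈1.7 mm left (+y), then press down.

>>> move_arm:
  moves:
    - [[0,0,0],[0,0.1,0.2],1]
    - [[0,0,0],[0,0,0.2],1]
    - [[0,0,0],[0,0,0.2],1]
    - [[0,0,0],[0,0,0],1]

```text
t: 20.7
tcp_pos: [0.5758, 0.1611, 0.0734]
orientation: [-0.203, -3.134, 0.001]
contact_force: [-0.2, -0.1, -1.1]
grip_width: 0.199
```

```bash
python3 - <<'E'
from plan import *
st()
plan(bx(-.018,.032,.06),rot(-.130+np.pi/2))
c,T=shot('wrist')
save(c,'w23.png')
im=cv2.imread('pics/w23.png')[40:300,60:450];cv2.imwrite('pics/w23c.png',cv2.resize(im,None,fx=2,fy=2,interpolation=cv2.INTER_CUBIC))
E
```

```text
20.7 [0.5758 0.1611 0.0734] [-0.2035 -3.1345  0.0008] [-0.2467 -0.0565 -1.0608] 0.1988792910164115 [-0.3084  0.7219 -0.0184  1.78    0.0209  0.6406  1.1021]
[[-0.9916  0.1293 -0.0005]
 [ 0.1293  0.9916 -0.0005]
 [ 0.0005 -0.0006 -1.    ]]
n 1 dist 0.01340498661144479 deg 0.04686935860245746
[-0.00,-0.00,0.00],[0.04,-0.02,0.67]
```

View pics/w23c.png

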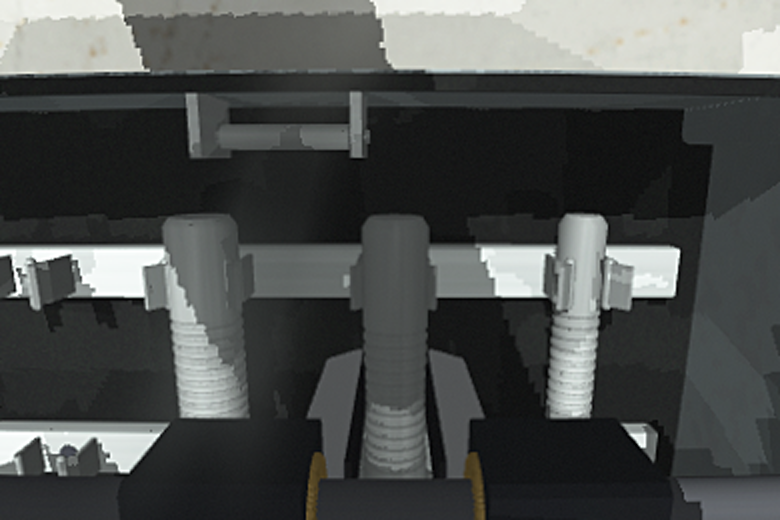

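The jaws (350–437) are now centred on the punch (362–429). Pressing down.

>>> move_arm:
  moves:
    - [[0,0,0],[0,-0.02,0.4],1]
    - [[0,0,0],[0,0,0.4],1]
    - [[0,0,0],[0,0,0.4],1]

```text
t: 21.05
tcp_pos: [0.5793, 0.1604, 0.053]
orientation: [0.204, 3.128, 0.001]
contact_force: [-8.2, -3.1, 62.1]
grip_width: 0.193
```

>>> move_arm:
  moves:
    - [[0,0,0],[0,0,-0.05],1]
    - [[0,0,0],[0,0,0],1]

```text
t: 21.25
tcp_pos: [0.579, 0.1601, 0.0529]
orientation: [0.204, 3.129, 0.0]
contact_force: [-0.0, 0.6, -2.4]
grip_width: 0.193
```

```bash
python3 - <<'E'
from plan import *
st()
c,T=shot('wrist')
save(c,'w24.png')
im=cv2.imread('pics/w24.png')[40:300,60:450];cv2.imwrite('pics/w24c.png',cv2.resize(im,None,fx=2,fy=2,interpolation=cv2.INTER_CUBIC))
E
```

```text
21.25 [0.579  0.1601 0.0529] [0.2039 3.1288 0.0005] [-0.0166  0.5872 -2.4192] 0.19307406285226733 [-0.3075  0.7529 -0.0164  1.7891  0.0237  0.594   1.1015]
[[-0.9915  0.1298  0.0062]
 [ 0.1298  0.9915 -0.0001]
 [-0.0061  0.0007 -1.    ]]
```

View pics/w24c.png

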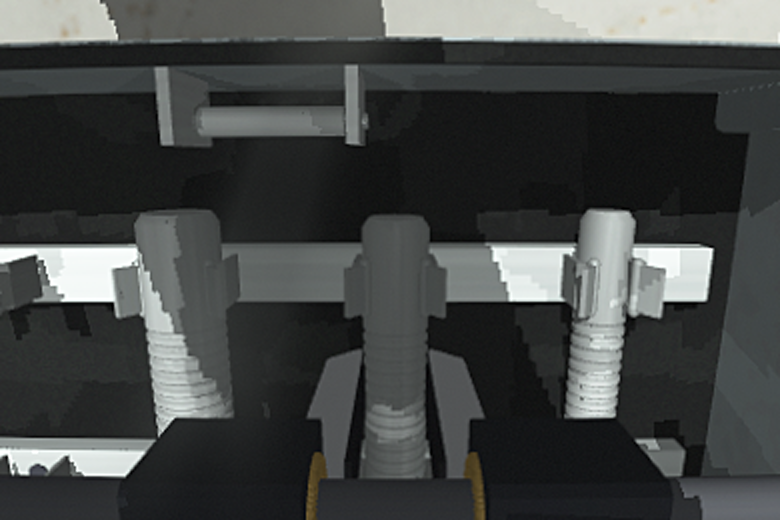

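```bash
python3 - <<'E'
from plan import *
c,T=shot('wrist')
def b(p):
    d=p[:,:2]-BOX[:2];cc,s=np.cos(BOX[2]),np.sin(BOX[2]);return np.c_[d[:,0]*cc+d[:,1]*s,-d[:,0]*s+d[:,1]*cc]*1e3
f=lambda u,v,z:b(onplane(c,T,[[60+u/2,40+v/2]],z))
print('end',f(395,215,.066),f(395,213,.066),'rail',f(300,244,.05),f(300,302,.05),'a end',f(607,210,.064),'c end',f(177,211,.07))
E
```

```text
end [[-68.5115359   31.88765753]] [[-69.07695849  31.8872073 ]] rail [[-57.83166699   1.93124611]] [[-38.9412055    1.19638047]] a end [[-69.95125931  93.14051739]] c end [[-70.15820599 -28.85460805]]
```

Punch seated within ≈1 mm of its place (end –68.7 mm against –69.5 expected, axis at the clip's y, height home). Release and rise.

>>> move_arm:
  moves:
    - [[0,0,0],[0,0,0],0.25]
    - [[0,0,0],[0,0,0],0.25]
    - [[0,0,0],[0,0,-0.5],0.25]
    - [[0,0,0],[0,0,-1],0.25]
    - [[0,0,0],[0,0,-1],0.25]

```text
t: 21.85
tcp_pos: [0.5773, 0.1601, 0.1032]
orientation: [0.204, 3.133, -0.001]
contact_force: [0.1, 0.7, 1.1]
grip_width: 0.377
```

>>> move_arm:
  moves:
    - [[0,0,0],[0.1,0,-1],1]
    - [[0,0,0],[0.1,0,-1],1]
    - [[0,0,0],[0.1,0,-1],1]
    - [[0,0,0],[0.1,0,-1],1]
    - [[0,0,0],[0.1,0,-1],1]

```text
t: 22.35
tcp_pos: [0.5677, 0.1618, 0.2124]
orientation: [0.204, 3.128, 0.002]
contact_force: [0.3, -0.2, -0.2]
grip_width: 0.013
```

```bash
python3 - <<'E'
from plan import *
st()
c,T=shot('wrist');save(c,'w25.png')
c,T=shot('scene');save(c,'s25.png',(200,80,380,245),4)
E
```

```text
22.35 [0.5677 0.1618 0.2124] [0.2044 3.1275 0.0023] [ 0.2599 -0.2497 -0.1718] 0.01295941923592874 [-0.3147  0.5291 -0.0178  1.6896  0.0132  0.9155  1.1023]
[[-0.9915  0.1301  0.0075]
 [ 0.1302  0.9915  0.001 ]
 [-0.0073  0.002  -1.    ]]
```

View pics/w25.png

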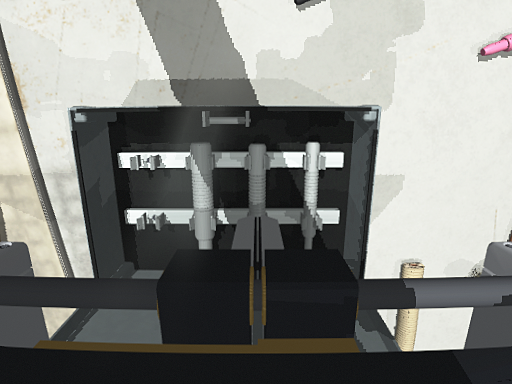

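View pics/s25.png

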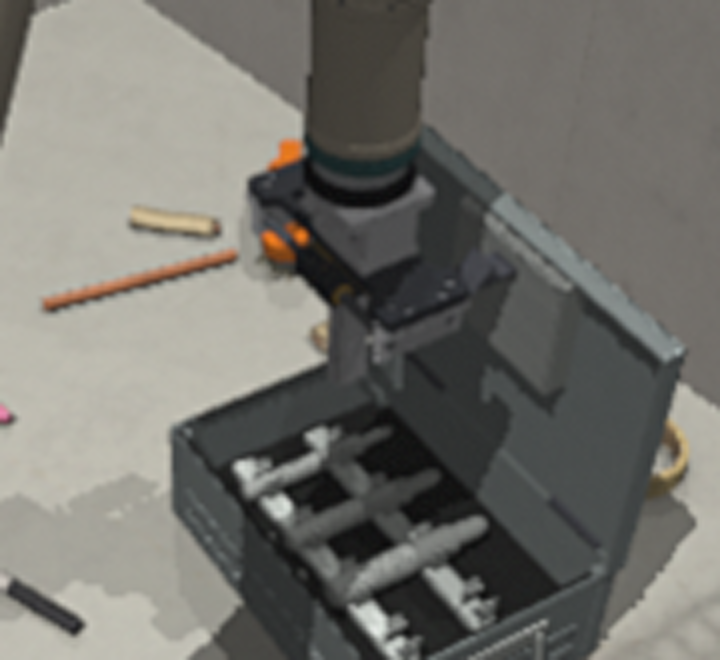

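The punch lies level in clip_b between the 16 mm and 24 mm punches. To shut the lid I go over its top and push from behind at y≈+90 mm, beside the dish.

```bash
python3 - <<'E'
from plan import *
plan(bx(.02,.09,.37),rot(-.130+np.pi/2))
def tp(th,r=.19,e=0):
    d=.004+.008*np.sin(th)+e
    return np.array([.107-r*np.cos(th)+d*np.sin(th),.112+r*np.sin(th)+d*np.cos(th)])
for th in np.arange(1.6,-.01,-.1): print(round(th,2),tp(th).round(4))
E
```

```text
n 9 dist 0.1714235998005298 deg 0.7533310942725471
[0.00,0.01,-0.00],[-0.25,0.32,-0.86]
[0.00,0.01,-0.00],[-0.25,0.32,-0.86]
[0.00,0.01,-0.00],[-0.25,0.32,-0.86]
[0.00,0.01,-0.00],[-0.25,0.32,-0.86]
[0.00,0.01,-0.00],[-0.25,0.32,-0.86]
[0.00,0.01,-0.00],[-0.25,0.32,-0.86]
[0.00,0.01,-0.00],[-0.25,0.32,-0.86]
[0.00,0.01,-0.00],[-0.24,0.32,-0.86]
[0.00,0.01,-0.00],[-0.24,0.32,-0.86]
1.6 [0.1245 0.3016]
1.5 [0.1055 0.3024]
1.4 [0.0864 0.3013]
1.3 [0.0675 0.2982]
1.2 [0.0488 0.2932]
1.1 [0.0307 0.2864]
1.0 [0.0134 0.2777]
0.9 [-0.0031  0.2672]
0.8 [-0.0184  0.2551]
0.7 [-0.0324  0.2414]
0.6 [-0.045   0.2263]
0.5 [-0.056  0.21 ]
0.4 [-0.0652  0.1925]
0.3 [-0.0726  0.1742]
0.2 [-0.0781  0.1552]
0.1 [-0.0816  0.1357]
-0.0 [-0.083  0.116]
```

>>> move_arm:
  moves:
    - [[0,0,0],[-0.1,0.4,-1],1]
    - [[0,0,0],[-0.1,0.4,-1],1]
    - [[0,0,0],[-0.1,0.4,-1],1]
    - [[0,0,0],[-0.1,0.4,-1],1]
    - [[0,0,0],[-0.1,0.4,-1],1]

```text
t: 22.95
tcp_pos: [0.5808, 0.199, 0.3145]
orientation: [0.208, 3.129, -0.001]
contact_force: [0.2, -1.0, 0.6]
grip_width: 0.002
```

>>> move_arm:
  moves:
    - [[0,0,0],[-0.1,0.4,-1],1]
    - [[0,0,0],[-0.3,0.4,-1],1]
    - [[0,0,0],[-0.5,0.2,-1],1]
    - [[0,0,0],[-0.8,0.1,-0.6],1]
    - [[0,0,0],[-1,0,-0.1],1]

```text
t: 23.45
tcp_pos: [0.636, 0.2175, 0.3933]
orientation: [0.2, 3.129, 0.003]
contact_force: [0.8, 0.4, -0.1]
grip_width: 0.007
```

```bash
python3 - <<'E'
from plan import *
st()
plan(bx(.155,.09,.365),rot(-.130+np.pi/2))
E
```

```text
23.45 [0.636  0.2175 0.3933] [0.2002 3.1294 0.0034] [ 0.8162  0.3547 -0.0607] 0.006617050329822276 [-0.3664  0.545  -0.0099  1.1445  0.0057  1.4459  1.0675]
[[-0.9918  0.1274  0.0059]
 [ 0.1274  0.9918  0.0018]
 [-0.0057  0.0026 -1.    ]]
n 7 dist 0.12328783562125928 deg 0.37815685411915656
[0.00,0.01,0.00],[-0.85,-0.05,0.21]
[0.00,0.01,0.00],[-0.85,-0.05,0.21]
[0.00,0.01,0.00],[-0.86,-0.05,0.21]
[0.00,0.01,0.00],[-0.86,-0.05,0.20]
[0.00,0.01,0.00],[-0.86,-0.05,0.20]
[0.00,0.01,0.00],[-0.86,-0.04,0.20]
[0.00,0.01,0.00],[-0.86,-0.04,0.20]
```

>>> move_arm:
  moves:
    - [[0,0,0],[-1,-0.05,0.1],1]
    - [[0,0,0],[-1,-0.05,0.1],1]
    - [[0,0,0],[-1,-0.05,0.1],1]
    - [[0,0,0],[-1,-0.05,0.1],1]
    - [[0,0,0],[-1,-0.05,0.1],1]

```text
t: 23.95
tcp_pos: [0.7378, 0.1999, 0.3822]
orientation: [0.198, 3.131, 0.004]
contact_force: [-0.0, -0.8, 0.0]
grip_width: 0.006
```

>>> move_arm:
  moves:
    - [[0,0,0],[-0.9,0,0],1]
    - [[0,0,0],[-0.4,0,0],1]
    - [[0,0,0],[0,0,0],1]

```text
t: 24.25
tcp_pos: [0.766, 0.1945, 0.3768]
orientation: [-0.202, -3.135, 0.001]
contact_force: [-0.4, -0.5, 0.0]
grip_width: 0.006
```

```bash
python3 - <<'E'
from plan import *
st()
plan(bx(.155,.09,.30),rot(-.130+np.pi/2))
c,T=shot('side');save(c,'d26.png',(130,0,350,200),3)
E
```

```text
24.25 [0.766  0.1945 0.3768] [-0.2018 -3.1348  0.0011] [-0.3709 -0.4768  0.0296] 0.005613071314249852 [-0.285   0.8219  0.0017  0.6556 -0.0008  1.6647  1.1584]
[[-0.9917  0.1282 -0.0004]
 [ 0.1282  0.9917 -0.0007]
 [ 0.0003 -0.0007 -1.    ]]
n 4 dist 0.07769713572200698 deg 0.09192800992742683
[-0.00,-0.00,0.00],[0.15,-0.00,0.96]
[-0.00,-0.00,0.00],[0.15,-0.00,0.96]
[-0.00,-0.00,0.00],[0.15,-0.00,0.96]
[-0.00,-0.00,0.00],[0.15,-0.00,0.96]
```

View pics/d26.png

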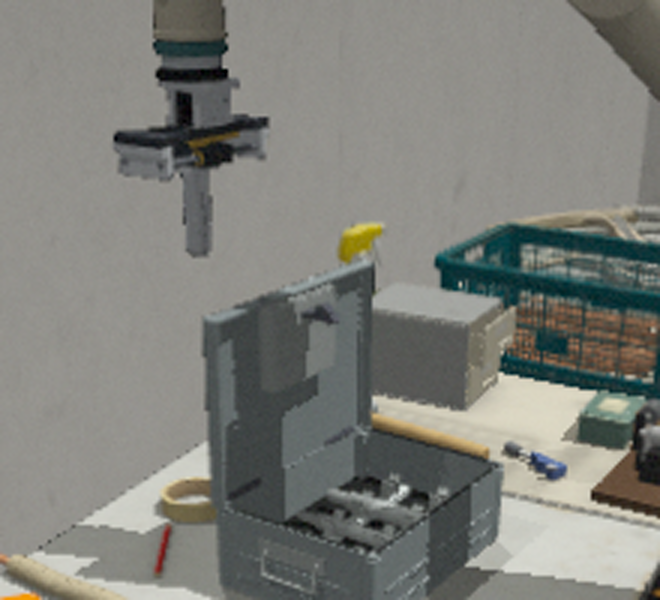

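>>> move_arm:
  moves:
    - [[0,0,0],[0,0,1],1]
    - [[0,0,0],[0,0,1],1]
    - [[0,0,0],[0,0,1],1]
    - [[0,0,0],[0.2,0,0.9],1]
    - [[0,0,0],[0.4,0,0.2],1]

```text
t: 24.8
tcp_pos: [0.7508, 0.1973, 0.2928]
orientation: [-0.199, -3.135, -0.001]
contact_force: [0.6, -0.1, -0.5]
grip_width: 0.006
```

>>> move_arm:
  moves:
    - [[0,0,0],[0.6,0,0],1]
    - [[0,0,0],[0.8,0,0],1]
    - [[0,0,0],[0.9,0,0],1]
    - [[0,0,0],[0.9,0,0],1]

```text
t: 25.2
tcp_pos: [0.6851, 0.2048, 0.2911]
orientation: [0.199, 3.131, -0.001]
contact_force: [3.7, -0.4, -2.0]
grip_width: 0.002
```

```bash
cat >> plan.py <<'E'
def tobox(p):
    d=np.array(p[:2])-BOX[:2];c,s=np.cos(BOX[2]),np.sin(BOX[2]);return np.array([d[0]*c+d[1]*s,-d[0]*s+d[1]*c,p[2]])
E
python3 - <<'E'
from plan import *
s=st();print(tobox(s['tcp_pos']))
c,T=shot('side');save(c,'d27.png',(130,0,350,200),3)
E
```

```text
25.2 [0.6851 0.2048 0.2911] [ 0.1995  3.1312 -0.0005] [ 3.6545 -0.3986 -1.9602] 0.0021321094587745293 [-0.3264  0.6686 -0.0087  1.1888  0.0076  1.2807  1.1082]
[[-0.9919  0.1269  0.004 ]
 [ 0.1269  0.9919 -0.0006]
 [-0.004  -0.0001 -1.    ]]
[0.0854 0.09   0.2911]
```

View pics/d27.png

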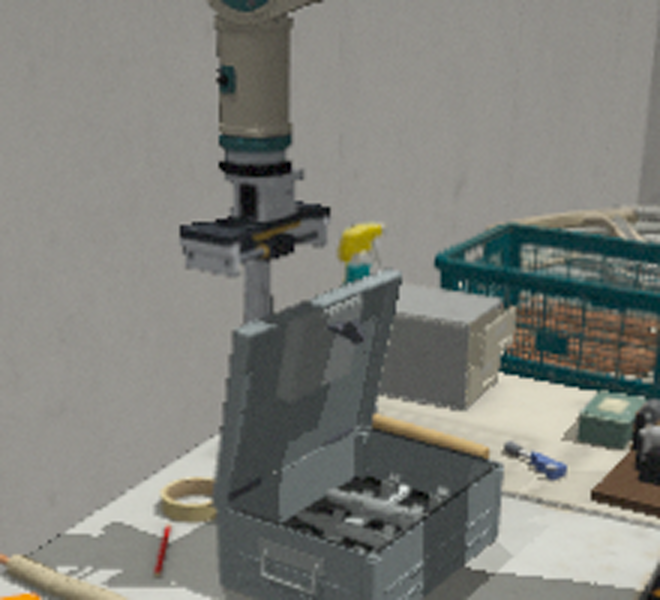

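>>> move_arm:
  moves:
    - [[0,0,0],[0.95,0,0.1],1]
    - [[0,0,0],[0.95,0,0.25],1]
    - [[0,0,0],[0.95,0,0.35],1]
    - [[0,0,0],[0.9,0,0.45],1]
    - [[0,0,0],[0.85,0,0.6],1]

```text
t: 25.75
tcp_pos: [0.5952, 0.2167, 0.2606]
orientation: [0.198, 3.113, 0.006]
contact_force: [2.2, -0.3, 0.4]
grip_width: 0.006
```

```bash
python3 - <<'E'
from plan import *
s=st();print(tobox(s['tcp_pos']))
c,T=shot('side');save(c,'d28.png',(130,30,350,230),3)
E
```

```text
25.75 [0.5952 0.2167 0.2606] [0.1979 3.1132 0.0061] [ 2.1604 -0.3307  0.4408] 0.005981096893605703 [-0.3883  0.5398 -0.0145  1.52    0.0159  1.0604  1.0355]
[[-0.9917  0.1266  0.0223]
 [ 0.1267  0.9919  0.0025]
 [-0.0218  0.0053 -0.9997]]
[-0.0052  0.0901  0.2606]
```

View pics/d28.png

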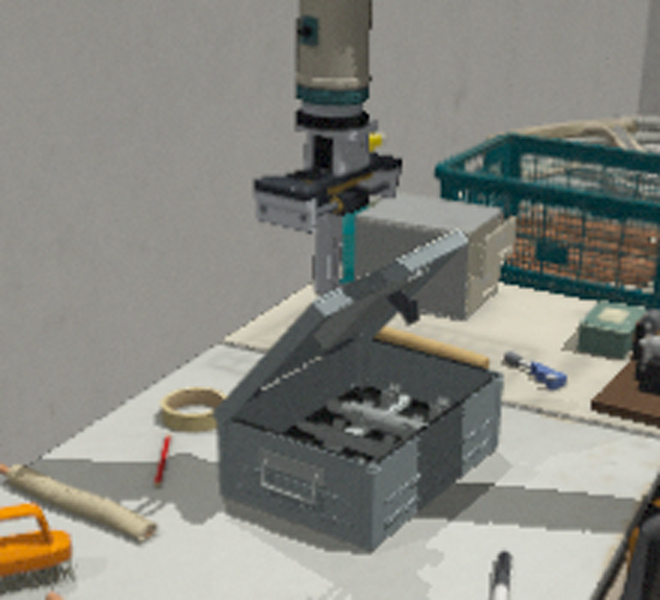

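>>> move_arm:
  moves:
    - [[0,0,0],[0.8,0,0.8],1]
    - [[0,0,0],[0.75,0,0.9],1]
    - [[0,0,0],[0.65,0,0.95],1]
    - [[0,0,0],[0.55,0,1],1]
    - [[0,0,0],[0.45,0,1],1]

```text
t: 26.3
tcp_pos: [0.5323, 0.2263, 0.1682]
orientation: [0.195, 3.108, 0.011]
contact_force: [-0.1, 0.3, 1.1]
grip_width: 0.006
```

```bash
python3 - <<'E'
from plan import *
s=st();print(tobox(s['tcp_pos']))
c,T=shot('side');save(c,'d29.png',(130,30,350,230),3)
E
```

```text
26.3 [0.5323 0.2263 0.1682] [0.1947 3.1082 0.011 ] [-0.1169  0.3285  1.104 ] 0.006085609804568228 [-0.4428  0.5548 -0.019   1.7913  0.0251  0.7685  0.969 ]
[[-0.9918  0.1247  0.0277]
 [ 0.1249  0.9922  0.0054]
 [-0.0268  0.0088 -0.9996]]
[-0.0688  0.0915  0.1682]
```

View pics/d29.png

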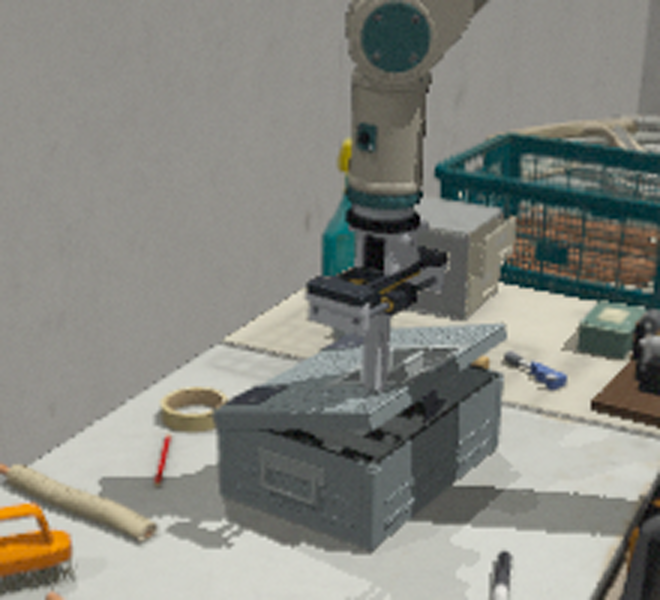

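>>> move_arm:
  moves:
    - [[0,0,0],[0.35,0,0.7],1]
    - [[0,0,0],[0.3,0,0.7],1]
    - [[0,0,0],[0.2,0,0.6],1]
    - [[0,0,0],[0.1,0,0.4],1]

```text
t: 26.75
tcp_pos: [0.5168, 0.2286, 0.1202]
orientation: [0.194, 3.106, 0.01]
contact_force: [-1.0, -0.1, 0.0]
grip_width: 0.001
```

>>> move_arm:
  moves:
    - [[0,0,0],[0,0,0.3],1]
    - [[0,0,0],[0,0,0.2],1]

```text
t: 26.95
tcp_pos: [0.517, 0.2288, 0.1157]
orientation: [0.195, 3.107, 0.01]
contact_force: [-13.2, -5.4, 53.0]
grip_width: 0.005
```

>>> move_arm:
  moves:
    - [[0,0,0],[0,0,0],1]
    - [[0,0,0],[0,0,0.02],1]
    - [[0,0,0],[0,0,-0.5],1]
    - [[0,0,0],[0.3,0,-1],1]
    - [[0,0,0],[0.3,0,-1],1]

```text
t: 27.45
tcp_pos: [0.5036, 0.23, 0.1674]
orientation: [0.196, 3.11, 0.009]
contact_force: [1.2, 0.2, -0.0]
grip_width: 0.007
```

>>> move_arm:
  moves:
    - [[0,0,0],[0.3,0.8,-1],1]
    - [[0,0,0],[0.3,0.9,-1],1]
    - [[0,0,0],[0.3,0.9,-1],1]
    - [[0,0,0],[0.3,0.9,-1],1]
    - [[0,0,0],[0,0,0],1]

```text
t: 27.95
tcp_pos: [0.4863, 0.3049, 0.2542]
orientation: [0.198, 3.109, 0.012]
contact_force: [-0.2, 0.6, 0.1]
grip_width: 0.003
```

```bash
python3 - <<'E'
from plan import *
st()
c,T=shot('side');save(c,'d30.png',(130,60,350,250),3)
def lid(x,y,z,th): return bx(.107+x*np.cos(th)+z*np.sin(th), y, .112-x*np.sin(th)+z*np.cos(th))
for th in (0,.03,.06):
    P=[lid(-.2185,.1535,.004,th),lid(-.2185,-.1535,.004,th),lid(-.2185,.1535,-.018,th),lid(0,.1535,.004,th)]
    print(th,((proj(c,T,P)-[130,60])*3).round(0).tolist())
c,T=shot('scene');save(c,'s30.png',(190,110,370,265),4)
for th in (0,.03,.06):
    P=[lid(-.2185,.1535,.004,th),lid(-.2185,-.1535,.004,th),lid(-.2185,-.1535,-.018,th)]
    print(th,((proj(c,T,P)-[190,110])*4).round(0).tolist())
c,T=shot('wrist');save(c,'w30.png')
E
```

```text
27.95 [0.4863 0.3049 0.2542] [0.1978 3.1087 0.012 ] [-0.1836  0.6432  0.1312] 0.003477218720103703 [-0.605   0.4515 -0.0163  1.6993  0.0218  0.9655  0.8119]
[[-0.9916  0.1266  0.027 ]
 [ 0.1268  0.9919  0.006 ]
 [-0.0261  0.0094 -0.9996]]
0 [[373.0, 373.0], [506.0, 277.0], [373.0, 391.0], [212.0, 321.0]]
0.03 [[373.0, 367.0], [506.0, 272.0], [373.0, 386.0], [212.0, 321.0]]
0.06 [[373.0, 362.0], [506.0, 267.0], [373.0, 380.0], [212.0, 320.0]]
0 [[201.0, 300.0], [417.0, 568.0], [415.0, 586.0]]
0.03 [[201.0, 294.0], [418.0, 562.0], [415.0, 581.0]]
0.06 [[201.0, 288.0], [419.0, 557.0], [415.0, 576.0]]
```

View pics/d30.png

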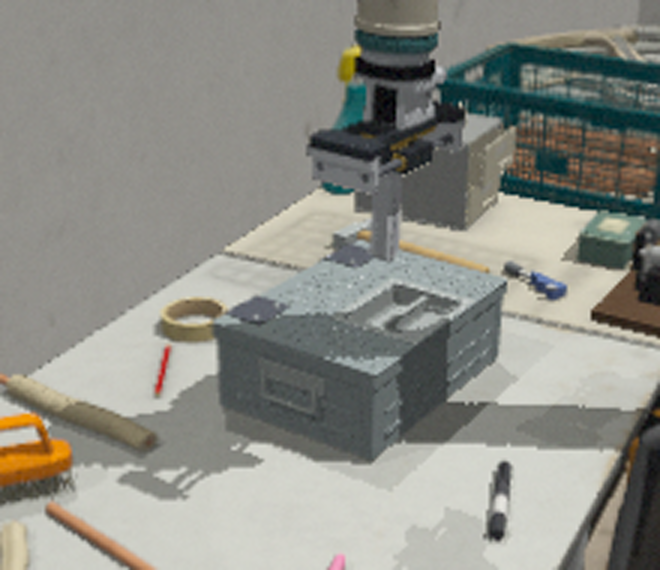

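View pics/s30.png

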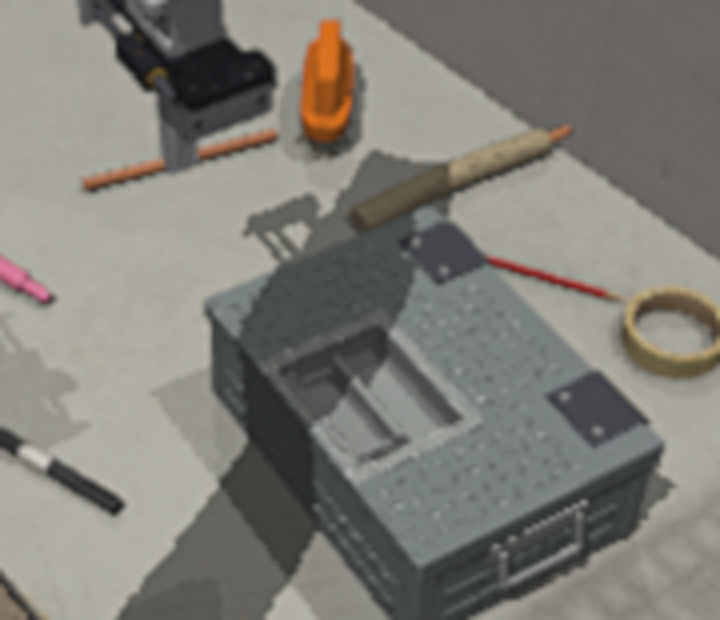

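View pics/w30.png

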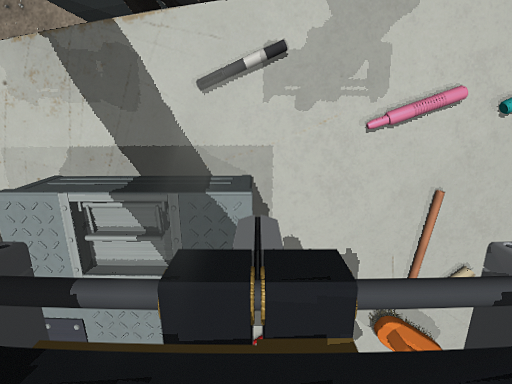

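Comparing the lid directly with the starting picture, where it was latched:

```bash
python3 - <<'E'
import cv2,numpy as np
a=cv2.imread('pics/scene0.png');b=cv2.imread('pics/s30.png');b=cv2.resize(b,(180,155),interpolation=cv2.INTER_AREA)
a=a[110:265,190:370]
# sub-pixel shift of sunny right-hand part of lid & its front-right corner
for n,(x0,y0,x1,y1) in dict(frontright=(85,120,120,154),lidright=(90,90,150,140),dish=(65,75,125,122)).items():
    A=cv2.cvtColor(a,6)[y0:y1,x0:x1].astype(np.float32);B=cv2.cvtColor(b,6)[y0:y1,x0:x1].astype(np.float32)
    print(n,cv2.phaseCorrelate(A,B,cv2.createHanningWindow(A.shape[::-1],cv2.CV_32F)),abs(A-B).mean())
cv2.imwrite('pics/cmp.png',cv2.resize(np.hstack([a[60:150,50:150],b[60:150,50:150]]),None,fx=4,fy=4,interpolation=cv2.INTER_CUBIC))
E
```

```text
frontright ((0.03265697278770219, -0.030160196803926453), 1.028647925014849) 4.032773
lidright ((-0.0720053567549428, -0.04473617400878993), 0.9776905600229899) 1.9356159
dish ((0.21719906873653372, 0.01718334998972537), 0.4860516846179962) 17.765247
```

View pics/cmp.png

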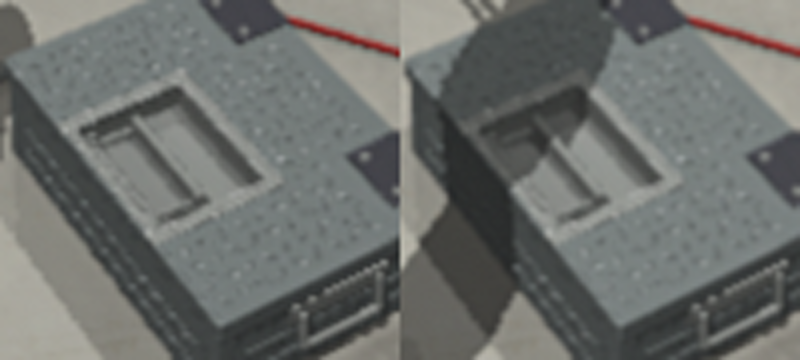

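The lid is back within 0.1 px (≈0.002 rad) of its starting latched pose and the paddle is home. The arm is clear, so I'm handing in.

```bash
python3 -c "
from cell import *
print(finish_job())"
```

```text
the job is handed in; nothing more can be done
None
```

The steel punch is in clip_b between the 16 mm and 24 mm punches, and the toolbox lid is shut. I handed the job in at about 28 s of the 72 s allowed.

I pulled the paddle by its lip and raised the lid by it. I then pushed the lid up to about 1.55 rad with the shut fingers. After pressing the punch home, I pushed the lid shut from behind, pressing beside the dish.

**Last checks:**
- **Punch:** it lay level in both jaws, about 1 mm from its place along its length. The tool height matched home when the punch bottomed.
- **Lid:** it is within 0.1 px of its starting latched picture, about 0.002 rad. The paddle looks home again. I judged the latch by this and by the firm press, and did not test it by pulling.
- **Other things:** I never touched the marker, the tube cutter or the look-alikes. In the last pictures the marker and tube cutter still lie where they were.
- **Arm:** it stood clear of everything, with about 0 N at the wrist.

**Higher forces than needed:** the wrist read 62 N when the punch bottomed and 53 N when the lid closed. Both are under the 120 N wrist limit and came through the fingers, not the gripper's body. Forces were only reported at the end of each move, so short peaks between readings could have been higher.

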